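Tare a mechanical kitchen scale for a coffee cup

ROBOT

A 7-joint arm with a two-finger parallel gripper is mounted at the origin on a cart in front of the work surface, level with it; the furniture and walls round the work are solid. World frame = base frame: x ahead of the robot, y to its left, z up, the work surface at z = 0. Lengths are in m, angles in rad, forces in N, time in s.
With the tool pointing down it reaches from about 0.425 to 0.925 m from the base axis. Payload 6.8 kg.
Tool frame: the origin (TCP) lies midway between the tips of the shut fingers; the grasp point (between the pads) lies 19 mm behind it (bot.grasp_offset is the distance from the TCP to the grasp point, in m); z points along the fingers, x is the direction in which the jaws open and shut, and the axes are right-handed (so a half turn about z gives the same grasp; the last joint's range is limited). The gripper opens to 85 mm and grips with 20 to 120 N. Pads are 22 mm wide; open, the fingers measure 114 mm over their backs; the gripper's body (76 mm by 85 mm) begins 54 mm behind the grasp point. The pads swing forward as they close: fully open they stand 13 mm farther back than shut.
Start: joints at [-1.453, 0.477, 0.022, 1.555, -0.011, 1.109, -0.083], TCP at [0.151, 0.658, 0.231] pointing down, gripper open.
Joint ranges: [-2.96, 2.96], [-0.34, 2.1], [-1.41, 1.46], [0.24, 2.44], [-1.37, 4.51], [0.17, 1.92], [-2.96, 2.96]. Speed limits (rad/s): [2.39, 2.39, 3.14, 3.14, 3.14, 3.14, 3.14].

INTERFACE

Orientations are given as a unit quaternion [w, x, y, z].
In Python, from station import bot, imaging gives the robot as it stands. The module is installed in compiled form; this text tells all that it offers.
- The arm moves only by the tool apply_moves, never from a script. Its argument "increments" is a list of rows, each a list of 7 numbers: the shift along the tool's x, y, z in mm, then the turn, a rotation vector about the tool's x, y, z in degrees, then the closure, from -1 (fully open) to 1 (shut). In form: [[dx, dy, dz, rx, ry, rz, grip], ...]. A call has exactly 8 rows; each row shifts and turns the pose as measured when the row begins, along the tool's axes as they then stand; what a row does not reach is not made up. A row lasts 1/8 s, in which the tool goes at most 62.5 mm and 10.7 degrees, less where a joint would pass 70% of its speed; a pose out of reach is approached as far as the arm can. A call with a gripper value outside its range is refused whole. The fingers move at their own pace and stop on an object; "grip_force" is the grip in N (left out, the last holds). Time passes only in rows, so rows that do not move let the fingers close, or fill a call up. It gives the time, the measured TCP pose, the force and the opening at its end, in the units of the state.
- bot.get_obs(): the state, without advancing time (a new reading comes with each control period).
- imaging.read_camera(name): name is "side" or "top"; returns the picture (400x640x3 uint8, red, green, blue); there is no depth.
- imaging.get_calibration(name): a dict with "K" (3x3 intrinsics, pixels), "extrinsics" (4x4, takes a point from camera to world coordinates). Camera axes: x right, y down, z forward; pixel columns grow to the right and rows downward; lengths in m; the calibration is good to about 2 mm. A picture is of the moment at which its call begins. get_calibration takes no time and is no camera call.
- bot.hand_in(): hands the job in, once; it reports no verdict.
The state is a dict: "t": time; "q": joint angles; "joint_vel": joint speeds; "joint_torque": joint torques, N m; "eef_pos": TCP position; "tool_rot": TCP orientation; "contact_force": force on the tool from outside, world axes, zero at the start; "torque": the same for the moment, N m; "gripper_width": opening from 0.0 (shut) to 1.0 (fully open).
Only numpy, scipy, OpenCV 4.12 (cv2) and the standard library are available. Lean on these libraries where they do the work, as an engineer would, in place of code of your own. Each camera call takes 0.05 s, during which the arm holds its last target.

TASK

Stand the empty cup gently upright in the middle of the scale's pan and let go of it. Then tare the scale: with one fingertip (or the closed fingers) gently roll the small wheel that peeps out of the slot beside the dial, feeling for its rim rather than leaning on it, until the broad zero bar of the dial stands right under the needle, and leave cup and scale like that with the other things undisturbed.

Things in the scene. Friction and masses are not known exactly. Their poses are not given: they have to be found in the camera images.
- cup_centre (a point): Small white coffee cup, loose, 90 to 155 g. This point lies on the axis of the round bowl, half-way up (25.5 mm over the underside). The bowl is 51 mm high, 62 mm wide at the rim, 44 mm at the foot; z up. The loop handle points along -y and reaches 59 mm from the axis. Grasp the bowl across its x axis just under the rim. It starts upright on the worktop, left or right of the scale.
- cup: The same cup; this origin lies at its underside, 13 mm from the bowl's axis toward the handle. Axes as for cup_centre.
- scale: Mechanical kitchen scale: grey housing, 280 mm along its x (front, toward the robot, to back) by 190 mm along y (left), deck 50 mm over the worktop; origin at the centre of its underside. It stands firm. Steel pan on a stem at the back; round dial pod (100 mm wide, up to 112 mm high) at the front left, its middle 80 mm in front of and 38 mm left of the origin; tare wheel at the front right.
- pan: Round shallow steel pan of the scale; origin at the centre of its underside. Flat floor 122 mm wide, rim 10 mm high and 148 mm wide. It rides on a spring and sinks about 1.2 mm for each 100 g; all the way down (13 mm) takes about 11 N.
- pan_floor (a point): Middle of the upper face of the pan's floor, 101 mm over the worktop when empty; z up.
- wheel_slot (a point): Middle of the tare wheel's slot, level with the deck, 50 mm over the worktop. x points level from the scale's front to its back, y left, z up. The slot lies 142 mm in front of the pan's middle and 102 mm right of the dial's. Two cheeks beside the wheel rise 3 mm over the deck. The wheel's crown stands 4.5 to 10.5 mm over this point: it differs and is not measured, so find it by touch from above.
- tare_wheel (a joint): Knurled black wheel on edge, 40 mm in diameter, 12 mm wide, axle level along the slot's y. Only its crown stands out. The axle is rigid. Dry friction holds it; to turn it the rim must be dragged with about 1.6 N, pressing with 5 to 10 N or the finger slips; over 25 N harms it. Value: rad, growing as the crown is dragged along the slot's -x, to the robot (20 mm a rad).
- dial (a joint): White dial disc, 89 mm wide, in the pod, tilted toward the robot; ticks every 20 g (0.105 rad), one long broad bar for zero. Geared to the tare wheel: it turns clockwise, seen from the robot, by half the wheel's angle. Value: rad, clockwise positive, 0 with the zero bar at the top (far side).
- needle (a joint): Needle over the dial, 34 mm long; load on the pan turns it clockwise, about 0.52 rad for each 100 g. Value: rad, clockwise positive, 0 at the top (pan empty). The scale reads zero when this equals dial.
- needle_tip (a point): Tip of the needle; x points outward along the needle, z out of the dial.
- zero_bar (a point): On the zero bar of the dial, 36 mm from the dial's centre; x points outward along the bar, z out of the dial. The scale reads zero when needle and bar point the same way.
- lime: Green lime, 55 mm, loose; leave alone.
- garlic: Garlic bulb, 60 mm wide, loose; leave alone.
- jar_a: Spice jar, 45 mm wide, 106 mm high, loose, toward the back; leave alone.
- jar_b: Second such spice jar beside the first; leave alone.

How it is judged:
By the outcome, as a careful person would: the job done as asked, in the order asked, and still so for the second after the job is handed in, with the robot touching nothing.
It also fails if it takes over 67 s, if anything falls off the work surface, if the arm or the gripper's body presses on something with over 40 N, if the wrist force passes 120 N, or if a joint passes its speed limit or range.

## Working session

There is one attempt and no reset: what is moved stays moved. The work goes in short steps, Python scripts to look and compute and a tool call to move; the robot and the scene stay as the last step left them, time stands still between calls to the robot, and variables do not carry over. Pictures are saved under pics/ and viewed, and the job is handed in when it is done.

Besides the shell and the picture viewer there is one more tool, called after "Call:" as name(argument=value, ...) on one line, values as JSON. apply_moves: Moves the arm, as the interface text tells. Its arguments: {"type":"object","properties":{"increments":{"type":"array","items":{"type":"array","items":{"type":"number"}}},"grip_force":{"type":"number"}},"required":["increments"]}

```bash
mkdir -p pics
cat > h.py <<'E'
import numpy as np, cv2
from station import bot, imaging
def cam(n):
    c=imaging.get_calibration(n); return np.array(c["K"]),np.array(c["extrinsics"])
def ray(n,u,v):
    K,E=cam(n); d=E[:3,:3]@np.linalg.inv(K)@[u,v,1]; return E[:3,3],d
def onz(n,u,v,z):
    o,d=ray(n,u,v); return o+d*(z-o[2])/d[2]
def proj(n,p):
    K,E=cam(n); q=E[:3,:3].T@(np.array(p)-E[:3,3]); q=K@q; return q[:2]/q[2]
def shot(n,f):
    im=imaging.read_camera(n); cv2.imwrite(f"pics/{f}.png",im[:,:,::-1]); return im
def st():
    o=bot.get_obs(); print({k:np.round(o[k],4).tolist() for k in ["t","q","eef_pos","tool_rot","contact_force","gripper_width"]}); return o
E
python3 - <<'E'
from h import *
shot("top","t0");shot("side","s0");st()
for n in("top","side"):print(n,cam(n))
E
```

```text
{'t': 0.1, 'q': [-1.4531, 0.4777, 0.0223, 1.5564, -0.0115, 1.1093, -0.0831], 'eef_pos': [0.151, 0.6573, 0.2304], 'tool_rot': [0.0006, 0.7823, 0.6229, -0.0006], 'contact_force': [-0.1686, 0.4894, 0.2617], 'gripper_width': 1.0019}
top (array([[399.56724479,   0.        , 317.5863707 ],
       [  0.        , 399.56724479, 200.03548491],
       [  0.        ,   0.        ,   1.        ]]), array([[ 0.0038316 , -0.99425644,  0.1069554 ,  0.49245721],
       [-0.99969737, -0.00640753, -0.02375088,  0.0207889 ],
       [ 0.02429978, -0.10683202, -0.9939801 ,  1.01213235],
       [ 0.        ,  0.        ,  0.        ,  1.        ]]))
side (array([[398.0497919 ,   0.        , 317.71074877],
       [  0.        , 398.0497919 , 201.46640767],
       [  0.        ,   0.        ,   1.        ]]), array([[ 0.90181322, -0.15996737,  0.40142665,  0.18519343],
       [-0.43155861, -0.38099126,  0.81768137, -0.87818517],
       [ 0.02213771, -0.910635  , -0.41261825,  0.55319104],
       [ 0.        ,  0.        ,  0.        ,  1.        ]]))
```

View pics/t0.png

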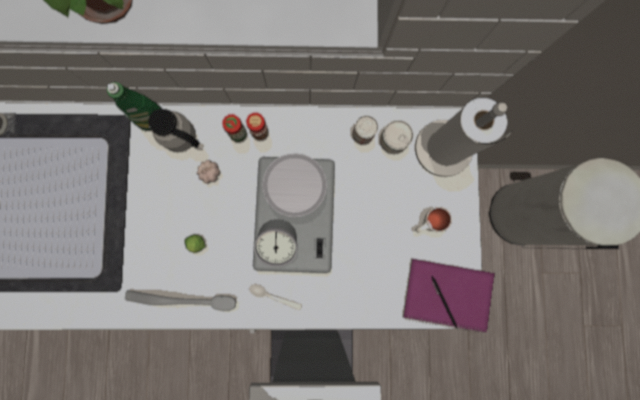

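View pics/s0.png

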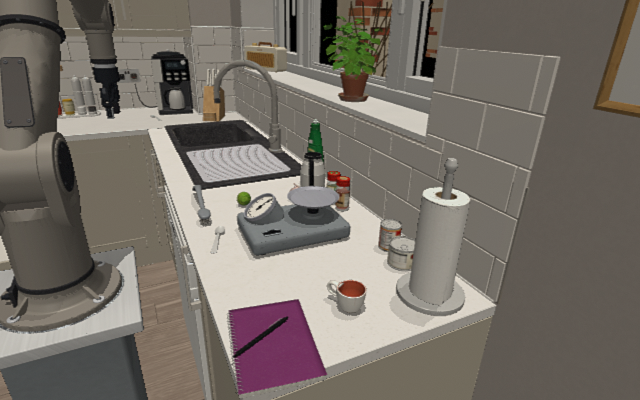

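Run:
```python
from h import *
t=cv2.imread("pics/t0.png");s=cv2.imread("pics/s0.png")
a=cv2.resize(t[190:250,390:470],None,fx=5,fy=5,interpolation=cv2.INTER_CUBIC)
b=cv2.resize(t[145:285,245:345],None,fx=4,fy=4,interpolation=cv2.INTER_CUBIC)
c=np.zeros((560,800,3),np.uint8);c[:300,:400]=a;c[:560,400:]=b
c[300:550,:400]=cv2.resize(s[265:327,310:410],(400,250),interpolation=cv2.INTER_CUBIC)
cv2.imwrite("pics/z0.png",c)
d=cv2.resize(s[180:260,230:360],None,fx=6,fy=6,interpolation=cv2.INTER_CUBIC)
cv2.imwrite("pics/z1.png",d)
```

```text
(no output)
```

View pics/z0.png

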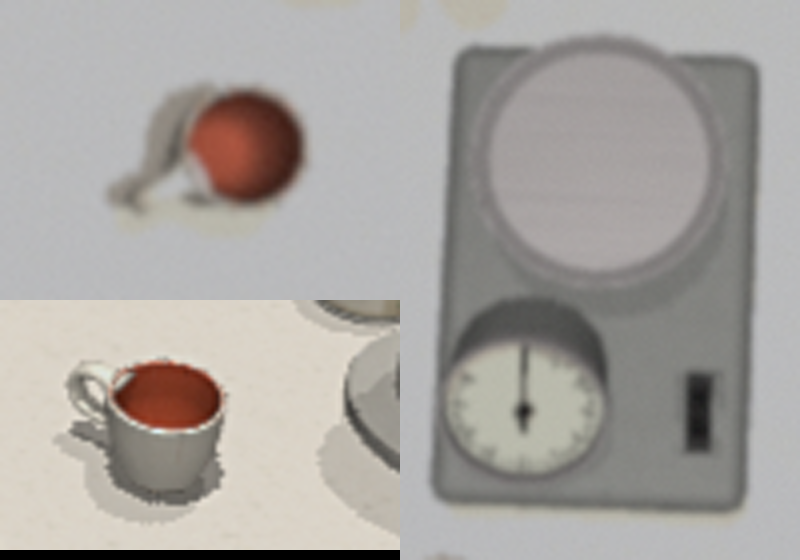

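View pics/z1.png

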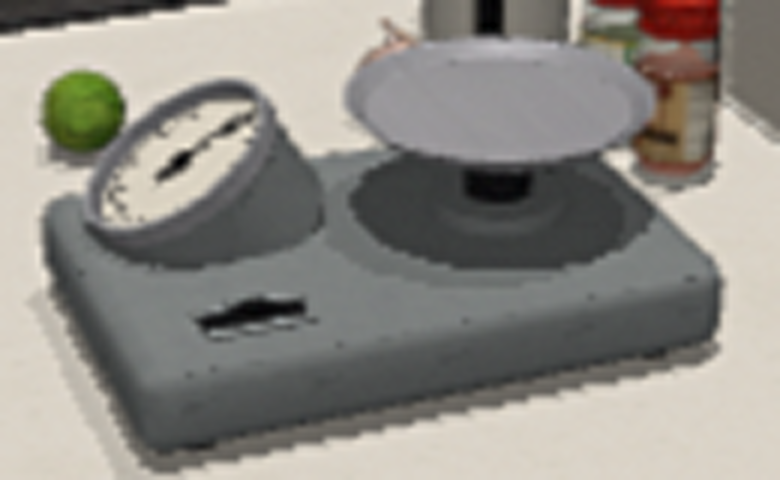

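Run:
```python
from h import *
t=cv2.imread("pics/t0.png");s=cv2.imread("pics/s0.png")
for n,im in(("top",t),("side",s)):
    b,g,r=[im[:,:,i].astype(int) for i in range(3)]
    m=((r>g+40)&(r>b+40)).astype(np.uint8)
    k,l,stt,cc=cv2.connectedComponentsWithStats(m)
    for i in range(1,k):
        if stt[i][4]>60:
            cs,_=cv2.findContours((l==i).astype(np.uint8),0,2); e=cv2.fitEllipse(cs[0])
            print(n,stt[i],e, onz(n,*e[0],0.049))
# top: dark slot
hsv=cv2.cvtColor(t,cv2.COLOR_BGR2HSV); g=cv2.cvtColor(t,cv2.COLOR_BGR2GRAY)
m=(g[225:270,305:335]<60).astype(np.uint8)
k,l,stt,cc=cv2.connectedComponentsWithStats(m)
for i in range(1,k):
    if stt[i][4]>10: print("slot",stt[i],cc[i]+[305,225],onz("top",*(cc[i]+[305,225]),.052))
print(g[248,310:332]); print(g[232:264,320])
# pan
E=None
G=cv2.GaussianBlur(g,(3,3),0)
np.set_printoptions(linewidth=220)
print("row186",g[186,258:334]);print("col295",g[148:226,295])
# housing mask
print("row230",g[228,250:340]); print("row255",g[262,248:340]); print("col300",g[255:280,310])
# dark gray dial
```

```text
top [246 112  19  20 233] ((255.1568145751953, 121.65234375), (17.70125389099121, 19.186866760253906), 155.72511291503906) [0.78963411 0.15261721 0.049     ]
top [222 114  19  20 235] ((231.41757202148438, 123.37105560302734), (17.95925521850586, 19.014183044433594), 138.7319793701172) [0.78462359 0.21078202 0.049     ]
top [428 210  18  19 250] ((436.6152648925781, 218.8648681640625), (16.32282257080078, 17.945777893066406), 160.4168243408203) [ 0.55193149 -0.29177277  0.049     ]
side [361   0  21   6  88] ((370.0254821777344, 4.341585159301758), (8.96965503692627, 12.773979187011719), 0.0) [ -7.13624079 -12.48211294   0.049     ]
side [327 171  23  16 221] ((338.3795471191406, 178.4071502685547), (11.785056114196777, 26.149259567260742), 114.44603729248047) [0.82826    0.27062993 0.049     ]
side [339 280  26  17 335] ((351.8985290527344, 288.4925842285156), (16.76636505126953, 24.394161224365234), 96.15446472167969) [ 0.55221639 -0.30164198  0.049     ]
slot [12 14  5 18 85] [319.07058824 247.76470588] [ 0.48120577 -0.00613627  0.052     ]
[132 131 131 127 120 113  85  51  39  36
[... 974 characters left out ...]
 78  76  73  72  72  72  78  96 116 127 132 130 131 131 131 133 131
 131 132 132 132 132 133 132 132 131 133 132 133 133 131 131 131 131 132 131 131 131 133 133 131 129 122 112 104 122 165 184 186 187 187 185 187]
row255 [186 187 185 178 153 120 110 116 124 131 134 132 130 129 123 120 115 110 105 103 109 120 129 137 141 145 137 135 140 142 149 150 147 141 129 123 114 108 107 107 117 120 123 124 123 127 130 133 134 134 134 135 134 133
 134 133 133 133 135 136 136 135 135 135 135 134 135 135 135 135 133 134 134 134 134 133 134 133 133 128 123 111 108 128 167 184 186 187 186 185 186 186]
col300 [134 135 136 135 134 133 133 135 134 135 135 136 135 130 123 114 106 122 153 176 184 186 187 187 185]
```

Run:
```python
from h import *
t=cv2.imread("pics/t0.png");s=cv2.imread("pics/s0.png")
for thr in(15,25,40):
  for n,im,(x0,x1,y0,y1) in(("top",t,(420,460,200,240)),("side",s,(330,375,270,325))):
    b,g,r=[im[:,:,i].astype(int) for i in range(3)]
    m=((r-g>thr)).astype(np.uint8); m[:, :x0]=0;m[:,x1:]=0;m[:y0]=0;m[y1:]=0
    cs,_=cv2.findContours(m,0,1); c=max(cs,key=len)
    P=np.array([onz(n,p[0][0],p[0][1],.051)[:2] for p in c],np.float32)
    cc,rr=cv2.minEnclosingCircle(P)
    print(thr,n,cv2.boundingRect(c),"enc",cc,rr,"mean",P.min(0),P.max(0),(P.min(0)+P.max(0))/2)
np.set_printoptions(linewidth=250)
im=t
print((im[219,405:460,2].astype(int)));print((im[219,405:460,1].astype(int)))
print((im[200:240,438,2].astype(int)));print((im[200:240,438,1].astype(int)))
# side foot of cup
d=cv2.resize(s[265:327,310:390],None,fx=10,fy=9,interpolation=cv2.INTER_CUBIC);cv2.imwrite("pics/z2.png",d)
d=cv2.resize(t[195:245,400:460],None,fx=12,fy=12,interpolation=cv2.INTER_CUBIC);cv2.imwrite("pics/z3.png",d)
d=cv2.resize(t[215:270,250:335],None,fx=9,fy=9,interpolation=cv2.INTER_CUBIC);cv2.imwrite("pics/z4.png",d)
```

```text
15 top (427, 208, 24, 23) enc (0.5525136590003967, -0.2959635853767395) 0.029457345604896545 mean [ 0.524852  -0.3236946] [ 0.5783234  -0.26750737] [ 0.5515877  -0.29560098]
15 side (337, 280, 30, 18) enc (0.5506417155265808, -0.30216705799102783) 0.03048013709485531 mean [ 0.52072453 -0.3315391 ] [ 0.5801952  -0.27214825] [ 0.55045986 -0.30184367]
25 top (427, 209, 23, 21) enc (0.5529875159263611, -0.29459449648857117) 0.027466246858239174 mean [ 0.5272541 -0.3214786] [ 0.57588166 -0.26763165] [ 0.5515679  -0.29455513]
25 side (337, 280, 29, 18) enc (0.5499668121337891, -0.30185389518737793) 0.029935438185930252 mean [ 0.5219988  -0.33123735] [ 0.5783699 -0.2730129] [ 0.55018437 -0.30212513]
40 top (428, 210, 18, 19) enc (0.5516337752342224, -0.29169923067092896) 0.022657709196209908 mean [ 0.52966875 -0.31168875] [ 0.57341266 -0.2700098 ] [ 0.55154073 -0.29084927]
40 side (339, 280, 26, 17) enc (0.5510153770446777, -0.30233529210090637) 0.029005281627178192 mean [ 0.52388245 -0.33123735] [ 0.5782733 -0.2738777] [ 0.55107784 -0.30255753]
[187 185 183 185 185 186 185 186 185 187 185 187 184 176 157 145 145 138 121 101 104 125 141 148 155 157 160 160 163 165 166 170 166 163 149 136 123 111 101  95  85  77  72  66  74 114 161 182 185 186 184 186 186 185 184]
[187 185 184 186 186 186 186 187 186 187 185 187 185 176 153 139 139 132 115  95  98 112 107  91  82  77  81  79  80  82  82  84  82  81  75  67  62  57  53  49  45  38  39  35  49  99 152 180 185 187 185 186 187 186 185]
[184 185 186 184 186 185 176 150 111  85  85  93 100 112 126 137 146 153 160 163 161 157 155 149 141 134 121 109  94  88 107 145 174 184 185 185 184 186 185 185]
[184 186 186 185 186 186 175 143  92  51  44  47  51  59  67  70  74  75  80  81  80  78  79  73  71  68  62  57  47  53  88 134 169 182 184 184 183 185 186 184]
```

View pics/z2.png

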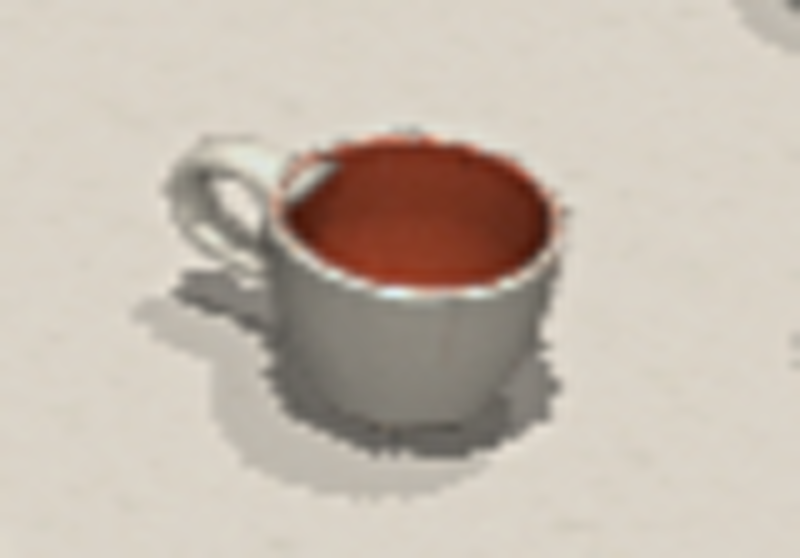

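View pics/z3.png

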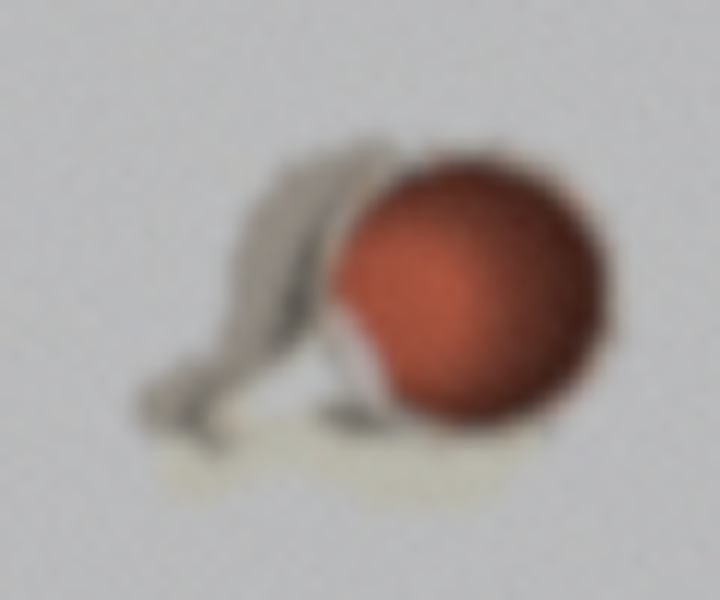

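View pics/z4.png

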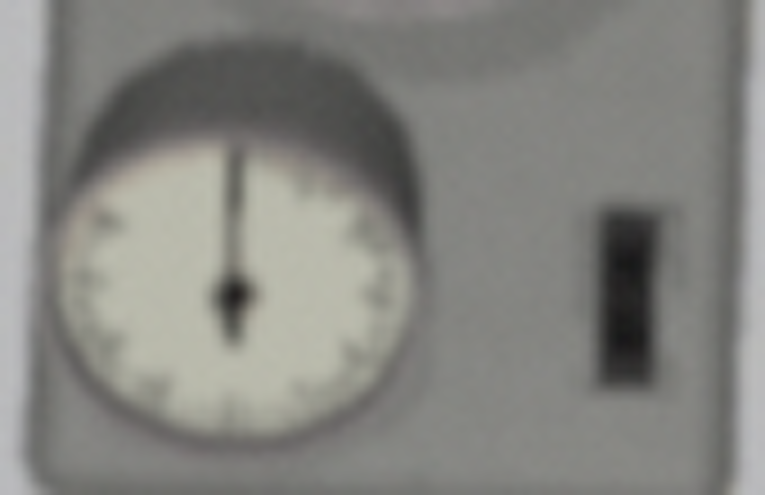

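Run:
```python
from h import *
c=np.array([.551,-.299])
def zs(u,v):return 310+u/10,265+v/9
def zt(u,v):return 400+u/12,195+v/12
for name,n,p,z in [("tip","side",zs(170,195),.03),("tip","side",zs(170,195),.035),("hole","side",zs(235,205),.028),("intr","side",zs(310,180),.050),("topintr","top",zt(362,358),.05),("toph","top",zt(200,480),.03),("toph","top",zt(270,400),.035),("tipgray","top",zt(150,400),.03)]:
    q=onz(n,*p,z)[:2]; d=q-c; print(name,q,np.linalg.norm(d),np.degrees(np.arctan2(d[1],d[0])))
for a in range(100,180,15):
    tip=[c[0]+.059*np.cos(np.radians(a)),c[1]+.059*np.sin(np.radians(a)),.028]
    u=proj("top",tip);v=proj("side",tip)
    print(a,(u-[400,195])*12,(v-[310,265])*[10,9])
```

```text
tip [ 0.5198122  -0.25239018] 0.05608167184977852 123.7874692537244
tip [ 0.51661434 -0.25837074] 0.053226970981666684 130.24215462884877
hole [ 0.5321997  -0.25923859] 0.04398205516257337 115.30609166393674
intr [ 0.5365264  -0.28307091] 0.021522574823006912 132.2591290786101
topintr [ 0.53731221 -0.27529578] 0.027372354709995623 120.0038989684071
toph [ 0.51304141 -0.24727596] 0.06415786131424824 126.27373371157167
toph [ 0.5293238  -0.26070928] 0.044000414656205626 119.51400007806937
tipgray [ 0.52939524 -0.23730016] 0.0653730487021011 109.29816908733443
100 [163.60983303 345.29492058] [230.78760142 154.73964537]
115 [187.5081228  416.72902631] [181.08312918 179.74406977]
130 [228.88089675 480.16381297] [144.79344707 212.04683142]
145 [284.92763912 531.18200332] [124.76264111 249.91571572]
160 [351.79780276 566.21387834] [123.08785003 291.10953614]
175 [424.86146291 582.8058203 ] [140.80862888 332.93027176]
```

Run:
```python
from h import *
t=cv2.imread("pics/t0.png");g=cv2.cvtColor(t,cv2.COLOR_BGR2GRAY)
m=np.zeros_like(g);m[150:222,262:328]=(g[150:222,262:328]>143)
k,l,s,c=cv2.connectedComponentsWithStats(m); 
# restrict to component containing the middle
mm=(l==l[186,295]).astype(np.uint8);cs,_=cv2.findContours(mm,0,1);e=cv2.fitEllipse(cs[0]);print(e,s[l[186,295]])
pan=onz("top",*e[0],.101);print("pan",pan)
# scale heading from slot long axis & housing edges at deck
ys,xs=np.where(g[225:270,305:335]<75);
# housing edges
L=[];R=[]
for v in range(175,266,3):
    row=g[v].astype(int)
    l_=[u for u in range(246,264) if row[u]>150 and row[u+1]<=150]; r_=[u for u in range(325,342) if row[u]<=150 and row[u+1]>150]
    if l_:L.append(onz("top",l_[0]+(row[l_[0]]-150)/(row[l_[0]]-row[l_[0]+1]),v,.03)[:2])
    if r_:R.append(onz("top",r_[0]+(150-row[r_[0]])/(row[r_[0]+1]-row[r_[0]]),v,.03)[:2])
for P in(L,R):
    P=np.array(P);f=cv2.fitLine(P.astype(np.float32),cv2.DIST_HUBER,0,.01,.01).ravel();print(np.degrees(np.arctan2(f[1],f[0])),f[2:],len(P))
slot=onz("top",319.1,247.8,.053);print("slot",slot,np.linalg.norm((pan-slot)[:2]))
import numpy as np
for n in [(0,0)]:
  for nm,p in (("pan",pan),("slot",slot)): print(nm,proj("side",p))
```

```text
((294.2835998535156, 185.1164093017578), (53.320823669433594, 53.730003356933594), 96.82486724853516) [ 267  159   55   54 2326]
pan [0.62466455 0.05276258 0.101     ]
-1.8742411 [0.5279528  0.15273768] 31
-2.0155995 [ 0.5596799  -0.04128676] 31
slot [ 0.48113417 -0.00617868  0.053     ] 0.15516134332273668
pan [312.24105489 196.79163657]
slot [271.50654367 230.57558298]
```

```bash
cat > plan.py <<'E'
import sys,json
from h import *
from scipy.spatial.transform import Rotation as R
def plan(wps,maxd=55,maxa=9,start=None):
    """wps: list of (x,y,z,yawdeg of tool x); tool down"""
    o=bot.get_obs(); p=np.array(o["eef_pos"]);w=o["tool_rot"]
    Rm=R.from_quat([w[1],w[2],w[3],w[0]])
    X=Rm.apply([1,0,0]); yaw=np.degrees(np.arctan2(X[1],X[0]))
    print("from",np.round(p,4),"yaw",round(yaw,2),"tilt z",np.round(Rm.apply([0,0,1]),4))
    for (x,y,z,a) in wps:
        d=np.array([x,y,z])-p; da=(a-yaw+180)%360-180
        n=max(1,int(np.ceil(max(np.linalg.norm(d)*1000/maxd,abs(da)/maxa))))
        for i in range(n):
            Rz=R.from_matrix(np.array([[np.cos(np.radians(yaw)),np.sin(np.radians(yaw)),0],[np.sin(np.radians(yaw)),-np.cos(np.radians(yaw)),0],[0,0,-1]]).T if False else np.column_stack([[np.cos(np.radians(yaw)),np.sin(np.radians(yaw)),0],[np.sin(np.radians(yaw)),-np.cos(np.radians(yaw)),0],[0,0,-1]]))
            s=Rz.inv().apply(d/n*1000)
            print([round(s[0],1),round(s[1],1),round(s[2],1),0,0,round(-da/n,1)])
            yaw+=da/n
        p=np.array([x,y,z]);print('--')
E
python3 - <<'E'
from plan import *
plan([(.40,.50,.24,70),(.55,.1,.24,45),(.5515,-.2975,.14,31)])
print(onz("top",438,219,.051),proj("top",[.5,.2,.1]))
E
```

```text
from [0.151  0.6573 0.2304] yaw 77.06 tilt z [-3.0e-04 -1.6e-03 -1.0e+00]
[np.float64(-16.3), np.float64(46.3), np.float64(-1.6), 0, 0, np.float64(1.2)]
[np.float64(-15.3), np.float64(46.6), np.float64(-1.6), 0, 0, np.float64(1.2)]
[np.float64(-14.3), np.float64(46.9), np.float64(-1.6), 0, 0, np.float64(1.2)]
[np.float64(-13.4), np.float64(47.2), np.float64(-1.6), 0, 0, np.float64(1.2)]
[np.float64(-12.4), np.float64(47.5), np.float64(-1.6), 0, 0, np.float64(1.2)]
[np.float64(-11.4), np.float64(47.7), np.float64(-1.6), 0, 0, np.float64(1.2)]
--
[np.float64(-40.6), np.float64(34.7), np.float64(0.0), 0, 0, np.float64(3.1)]
[np.float64(-38.6), np.float64(36.9), np.float64(0.0), 0, 0, np.float64(3.1)]
[np.float64(-36.6), np.float64(38.9), np.float64(0.0), 0, 0, np.float64(3.1)]
[np.float64(-34.4), np.float64(40.9), np.float64(0.0), 0, 0, np.float64(3.1)]
[np.float64(-32.1), np.float64(42.7), np.float64(0.0), 0, 0, np.float64(3.1)]
[np.float64(-29.7), np.float64(44.4), np.float64(0.0), 0, 0, np.float64(3.1)]
[np.float64(-27.3), np.float64(45.9), np.float64(0.0), 0, 0, np.float64(3.1)]
[np.float64(-24.7), np.float64(47.3), np.float64(0.0), 0, 0, np.float64(3.1)]
--
[np.float64(-35.0), np.float64(35.3), np.float64(12.5), 0, 0, np.float64(1.8)]
[np.float64(-33.9), np.float64(36.3), np.float64(12.5), 0, 0, np.float64(1.8)]
[np.float64(-32.8), np.float64(37.3), np.float64(12.5), 0, 0, np.float64(1.8)]
[np.float64(-31.6), np.float64(38.3), np.float64(12.5), 0, 0, np.float64(1.8)]
[np.float64(-30.4), np.float64(39.3), np.float64(12.5), 0, 0, np.float64(1.8)]
[np.float64(-29.2), np.float64(40.2), np.float64(12.5), 0, 0, np.float64(1.8)]
[np.float64(-28.0), np.float64(41.1), np.float64(12.5), 0, 0, np.float64(1.8)]
[np.float64(-26.7), np.float64(41.9), np.float64(12.5), 0, 0, np.float64(1.8)]
--
[ 0.55149785 -0.2944986   0.051     ] [228.53559743 239.3188882 ]
```

Call:
apply_moves(increments=[[-16,46,-2,0,0,1.2,-1],[-15,47,-2,0,0,1.2,-1],[-14,47,-2,0,0,1.2,-1],[-13,47,-2,0,0,1.2,-1],[-12,47,-2,0,0,1.2,-1],[-11,48,-2,0,0,1.2,-1],[-41,35,0,0,0,3,-1],[-39,37,0,0,0,3,-1]], grip_force=25)

```text
t: 1.1
eef_pos: [0.4415, 0.3965, 0.2382]
tool_rot: [0.001, 0.848, 0.53, -0.004]
contact_force: [0.5, 0.2, -0.3]
gripper_width: 0.995
```

```bash
sed -i 's/print(\[round(s\[0\],1).*/print([float(v) for v in np.round([*s,0,0,-da\/n],1)])/' plan.py; python3 -c "
from plan import *
plan([(.55,.1,.24,45),(.5515,-.2975,.14,31)])"
```

```text
from [0.4415 0.3965 0.2382] yaw 64.04 tilt z [-0.0047 -0.0062 -1.    ]
[-36.5, 37.9, -0.3, 0.0, 0.0, 3.2]
[-34.4, 39.9, -0.3, 0.0, 0.0, 3.2]
[-32.1, 41.7, -0.3, 0.0, 0.0, 3.2]
[-29.7, 43.4, -0.3, 0.0, 0.0, 3.2]
[-27.3, 45.0, -0.3, 0.0, 0.0, 3.2]
[-24.8, 46.4, -0.3, 0.0, 0.0, 3.2]
--
[-35.0, 35.3, 12.5, 0.0, 0.0, 1.8]
[-33.9, 36.3, 12.5, 0.0, 0.0, 1.8]
[-32.8, 37.3, 12.5, 0.0, 0.0, 1.8]
[-31.6, 38.3, 12.5, 0.0, 0.0, 1.8]
[-30.4, 39.3, 12.5, 0.0, 0.0, 1.8]
[-29.2, 40.2, 12.5, 0.0, 0.0, 1.8]
[-28.0, 41.1, 12.5, 0.0, 0.0, 1.8]
[-26.7, 41.9, 12.5, 0.0, 0.0, 1.8]
--
```

Tracks well.

Call:
apply_moves(increments=[[-36,38,0,0,0,3,-1],[-34,40,0,0,0,3,-1],[-32,42,0,0,0,3,-1],[-30,43,0,0,0,3,-1],[-27,45,0,0,0,3,-1],[-25,46,0,0,0,3,-1],[-35,35,0,0,0,2,-1],[-34,36,5,0,0,2,-1]])

```text
t: 2.1
eef_pos: [0.5534, -0.0123, 0.2337]
tool_rot: [0.003, 0.936, 0.352, -0.004]
contact_force: [-0.0, -0.5, 0.4]
gripper_width: 1.003
```

```bash
python3 -c "
from plan import *
plan([(.5515,-.2975,.14,31)])"
```

```text
from [ 0.5534 -0.0123  0.2337] yaw 41.27 tilt z [-0.0063 -0.0079 -0.9999]
[-31.6, 35.5, 15.6, 0.0, 0.0, 1.7]
[-30.5, 36.4, 15.6, 0.0, 0.0, 1.7]
[-29.4, 37.3, 15.6, 0.0, 0.0, 1.7]
[-28.3, 38.2, 15.6, 0.0, 0.0, 1.7]
[-27.1, 39.0, 15.6, 0.0, 0.0, 1.7]
[-26.0, 39.8, 15.6, 0.0, 0.0, 1.7]
--
```

Call:
apply_moves(increments=[[-31,36,12,0,0,1.7,-1],[-30,36,14,0,0,1.7,-1],[-29,37,15,0,0,1.7,-1],[-28,38,15,0,0,1.7,-1],[-27,39,15,0,0,1.7,-1],[-26,40,15,0,0,1.7,-1],[0,0,0,0,0,0,-1],[0,0,0,0,0,0,-1]])

```text
t: 3.1
eef_pos: [0.548, -0.3088, 0.1449]
tool_rot: [0.002, 0.965, 0.263, -0.006]
contact_force: [-0.2, 0.1, 0.6]
gripper_width: 1.0
```

```bash
cat > corr.py <<'E'
from plan import *
def corr(x,y,z,yaw):
    o=bot.get_obs(); p=np.array(o["eef_pos"]);w=o["tool_rot"];Rm=R.from_quat([w[1],w[2],w[3],w[0]])
    c,s=np.cos(np.radians(yaw)),np.sin(np.radians(yaw))
    Rt=R.from_matrix(np.column_stack([[c,s,0],[s,-c,0],[0,0,-1]]))
    print("pos",np.round(p,4),"d mm",np.round(Rm.inv().apply(np.array([x,y,z])-p)*1000,1),"rot deg",np.round(np.degrees((Rm.inv()*Rt).as_rotvec()),2),"F",np.round(o["contact_force"],2),"w",round(o["gripper_width"],3),"t",o["t"])
E
python3 -c "
from corr import *
corr(.5515,-.2975,.017,31)
shot('top','t1');shot('side','s1')
t=cv2.imread('pics/t1.png');s=cv2.imread('pics/s1.png')
cv2.imwrite('pics/z5.png',np.hstack([cv2.resize(t[170:260,390:480],(400,400)),cv2.resize(s[200:340,290:430],(400,400))]))"
```

```text
pos [ 0.548  -0.3088  0.1449] d mm [ 10.3  -8.1 127.8] rot deg [ 0.08  0.72 -0.55] F [-0.23  0.14  0.59] w 1.0 t 3.1
```

View pics/z5.png

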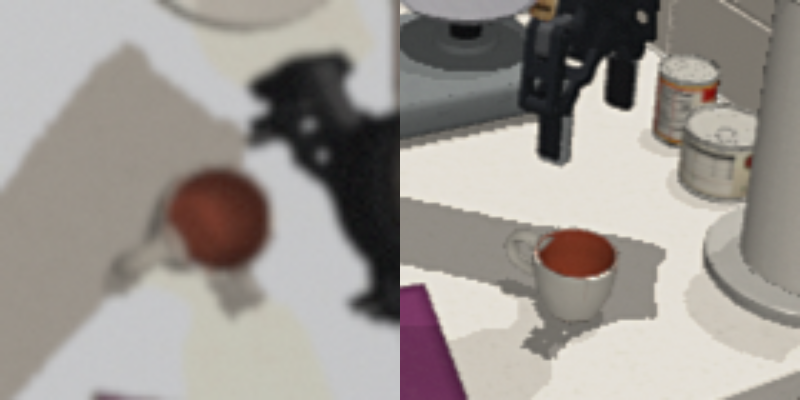

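Call:
apply_moves(increments=[[5,-4,0,0,0.7,-0.5,-1],[5,-4,0,0,0,0,-1],[0,0,15,0,0,0,-1],[0,0,15,0,0,0,-1],[0,0,15,0,0,0,-1],[0,0,15,0,0,0,-1],[0,0,0,0,0,0,-1],[0,0,0,0,0,0,-1]])

```text
t: 4.2
eef_pos: [0.5537, -0.2919, 0.0803]
tool_rot: [-0.0, 0.963, 0.27, 0.0]
contact_force: [0.7, 0.0, -0.0]
gripper_width: 0.998
```

```bash
python3 -c "
from corr import *
corr(.5515,-.2975,.017,31)
shot('top','t2');shot('side','s2')
t=cv2.imread('pics/t2.png');s=cv2.imread('pics/s2.png')
cv2.imwrite('pics/z6.png',np.hstack([cv2.resize(t[170:260,390:480],(400,400)),cv2.resize(s[200:340,290:430],(400,400))]))"
```

```text
pos [ 0.5537 -0.2919  0.0803] d mm [-4.8  3.6 63.3] rot deg [-0.01 -0.06  0.32] F [ 0.74  0.02 -0.02] w 0.998 t 4.2
```

View pics/z6.png

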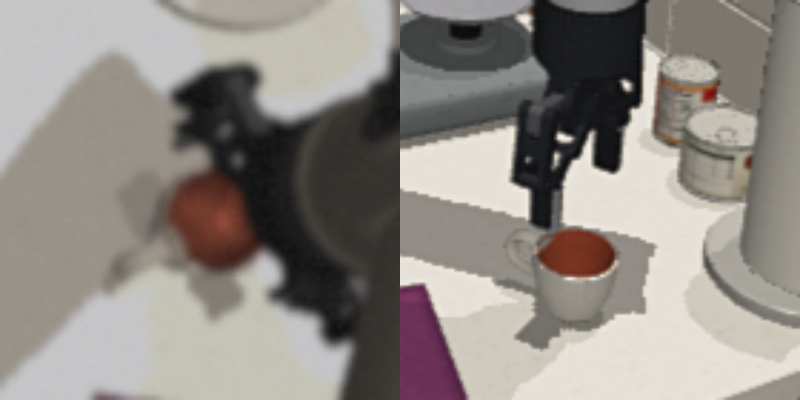

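Call:
apply_moves(increments=[[-4,3,0,0,0,0.3,-1],[0,0,0,0,0,0,-1],[0,0,10,0,0,0,-1],[0,0,10,0,0,0,-1],[0,0,10,0,0,0,-1],[0,0,10,0,0,0,-1],[0,0,0,0,0,0,-1],[0,0,0,0,0,0,-1]])

```text
t: 5.3
eef_pos: [0.5522, -0.2969, 0.038]
tool_rot: [-0.0, 0.964, 0.267, 0.001]
contact_force: [0.9, -0.1, 0.7]
gripper_width: 0.997
```

```bash
python3 -c "
from corr import *
corr(.5515,-.2975,.017,31)
shot('top','t3');shot('side','s3')
t=cv2.imread('pics/t3.png');s=cv2.imread('pics/s3.png')
cv2.imwrite('pics/z7.png',np.hstack([cv2.resize(t[170:260,390:480],(400,400)),cv2.resize(s[200:340,290:430],(400,400))]))"
```

```text
pos [ 0.5522 -0.2969  0.038 ] d mm [-0.9  0.2 21. ] rot deg [ 0.03 -0.1   0.01] F [ 0.9  -0.13  0.69] w 0.997 t 5.3
```

View pics/z7.png

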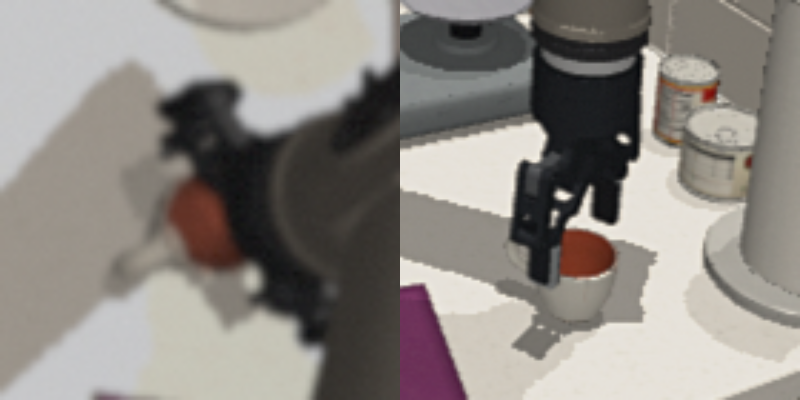

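Call:
apply_moves(increments=[[-1,0,11,0,0,0,-1],[0,0,11,0,0,0,-1],[0,0,0,0,0,0,-1],[0,0,0,0,0,0,0],[0,0,0,0,0,0,0.4],[0,0,0,0,0,0,1],[0,0,0,0,0,0,1],[0,0,0,0,0,0,1]], grip_force=25)

```text
t: 6.4
eef_pos: [0.5516, -0.2975, 0.0152]
tool_rot: [0.0, 0.964, 0.267, 0.001]
contact_force: [0.2, 0.2, -0.3]
gripper_width: 0.7
```

```bash
python3 -c "
from corr import *
corr(.5515,-.2975,.014,31)
shot('top','t4');shot('side','s4')
t=cv2.imread('pics/t4.png');s=cv2.imread('pics/s4.png')
cv2.imwrite('pics/z8.png',np.hstack([cv2.resize(t[170:260,390:480],(400,400)),cv2.resize(s[200:340,290:430],(400,400))]))"
```

```text
pos [ 0.5516 -0.2975  0.0152] d mm [-0.1 -0.   1.2] rot deg [ 0.07 -0.14  0.01] F [ 0.17  0.16 -0.3 ] w 0.7 t 6.4
```

View pics/z8.png

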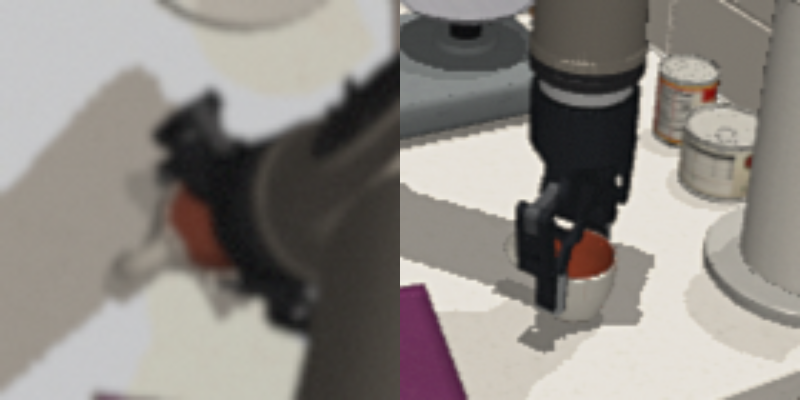

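Call:
apply_moves(increments=[[0,0,0,0,0,0,1],[0,0,0,0,0,0,1],[0,0,-5,0,0,0,1],[0,0,-12,0,0,0,1],[0,0,-18,0,0,0,1],[0,0,-18,0,0,0,1],[0,0,-20,0,0,0,1],[0,0,-15,0,0,0,1]])

```text
t: 7.5
eef_pos: [0.5514, -0.2978, 0.1099]
tool_rot: [0.0, 0.964, 0.267, 0.002]
contact_force: [0.6, 0.2, -0.9]
gripper_width: 0.703
```

```bash
python3 -c "
from corr import *
corr(.5515,-.2975,.17,31)
shot('top','t5');shot('side','s5')
t=cv2.imread('pics/t5.png');s=cv2.imread('pics/s5.png')
cv2.imwrite('pics/z9.png',np.hstack([cv2.resize(t[170:260,390:480],(400,400)),cv2.resize(s[150:290,290:430],(400,400))]))"
```

```text
pos [ 0.5514 -0.2978  0.1099] d mm [  0.4  -0.1 -60.1] rot deg [ 0.11 -0.18 -0.01] F [ 0.62  0.21 -0.88] w 0.703 t 7.5
```

View pics/z9.png

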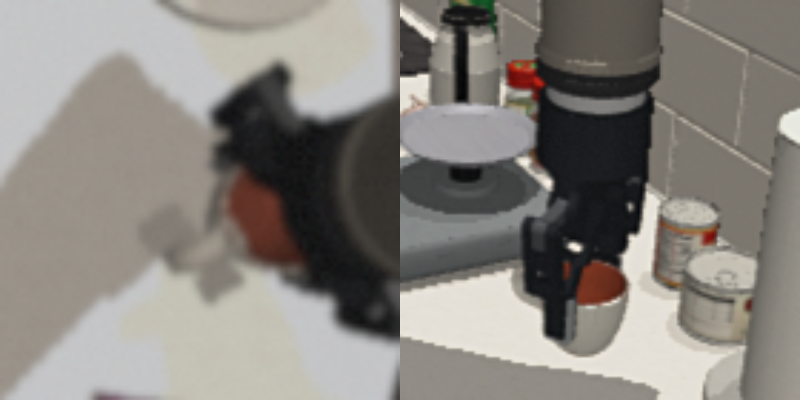

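```bash
python3 -c "
from plan import *
plan([(.5515,-.2975,.13,31),(.6247,.051,.19,31)],maxd=46)"
```

```text
from [ 0.5523 -0.2983  0.1105] yaw 30.99 tilt z [ 5.9e-03 -9.0e-04 -1.0e+00]
[-0.3, -1.1, -19.5, 0.0, 0.0, -0.0]
--
[30.3, -32.6, -7.5, 0.0, 0.0, -0.0]
[30.3, -32.6, -7.5, 0.0, 0.0, -0.0]
[30.3, -32.6, -7.5, 0.0, 0.0, -0.0]
[30.3, -32.6, -7.5, 0.0, 0.0, -0.0]
[30.3, -32.6, -7.5, 0.0, 0.0, -0.0]
[30.3, -32.6, -7.5, 0.0, 0.0, -0.0]
[30.3, -32.6, -7.5, 0.0, 0.0, -0.0]
[30.3, -32.6, -7.5, 0.0, 0.0, -0.0]
--
```

Call:
apply_moves(increments=[[0,-1,-20,0,0,0,1],[15,-16,-22,0,0,0,1],[25,-27,-18,0,0,0,1],[30,-32,-10,0,0,0,1],[30,-32,-8,0,0,0,1],[30,-32,0,0,0,0,1],[30,-32,0,0,0,0,1],[27,-29,0,0,0,0,1]])

```text
t: 8.6
eef_pos: [0.6091, -0.0269, 0.1959]
tool_rot: [0.002, 0.965, 0.262, 0.002]
contact_force: [0.1, 0.2, -1.1]
gripper_width: 0.693
```

```bash
python3 -c "
from corr import *
corr(.6247,.051,.19,31)"
```

```text
pos [ 0.6091 -0.0269  0.1959] d mm [ 52.8 -59.3   5.7] rot deg [ 0.28 -0.19 -0.58] F [ 0.08  0.15 -1.12] w 0.693 t 8.6
```

Call:
apply_moves(increments=[[20,-23,0,0.2,0,-0.3,1],[14,-15,0,0,0,-0.3,1],[8,-9,5,0,0,0,1],[4,-4,8,0,0,0,1],[0,0,10,0,0,0,1],[0,0,10,0,0,0,1],[0,0,0,0,0,0,1],[0,0,0,0,0,0,1]])

```text
t: 9.6
eef_pos: [0.6222, 0.0415, 0.161]
tool_rot: [0.001, 0.964, 0.267, 0.0]
contact_force: [0.4, -0.4, -1.9]
gripper_width: 0.703
```

```bash
python3 -c "
from corr import *
corr(.6247,.051,.119,31)
shot('top','t6');shot('side','s6')
t=cv2.imread('pics/t6.png');s=cv2.imread('pics/s6.png')
cv2.imwrite('pics/z10.png',np.hstack([cv2.resize(t[135:285,240:390],(400,400)),cv2.resize(s[110:250,230:370],(400,400))]))"
```

```text
pos [0.6222 0.0415 0.161 ] d mm [ 7.  -6.9 42. ] rot deg [ 0.12 -0.01 -0.03] F [ 0.41 -0.36 -1.92] w 0.703 t 9.6
```

View pics/z10.png

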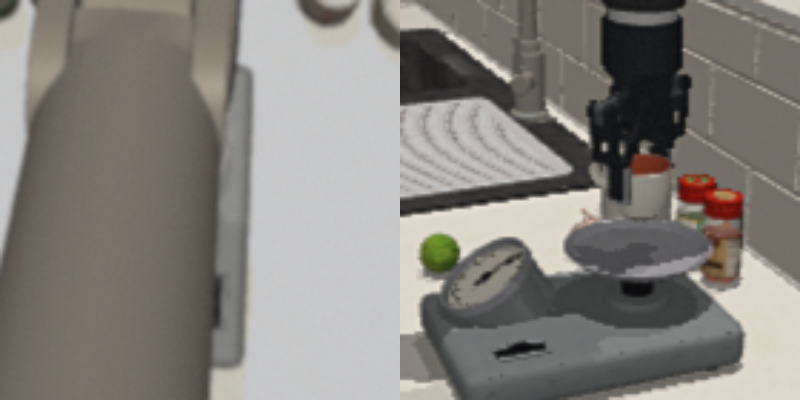

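Call:
apply_moves(increments=[[4,-4,0,0,0,0,1],[3,-3,0,0,0,0,1],[0,0,0,0,0,0,1],[0,0,10,0,0,0,1],[0,0,10,0,0,0,1],[0,0,8,0,0,0,1],[0,0,4,0,0,0,1],[0,0,0,0,0,0,1]])

```text
t: 10.7
eef_pos: [0.6247, 0.0523, 0.1267]
tool_rot: [0.001, 0.964, 0.267, 0.0]
contact_force: [0.3, -0.1, -0.6]
gripper_width: 0.695
```

```bash
python3 -c "
from corr import *
corr(.6247,.051,.116,31)
shot('side','s7')
s=cv2.imread('pics/s7.png')
cv2.imwrite('pics/z11.png',cv2.resize(s[140:240,240:360],(720,600),interpolation=cv2.INTER_CUBIC))
print(proj('side',[.6247,.0528,.101]),proj('side',[.6247,.0528,.152+.008]))"
```

```text
pos [0.6247 0.0523 0.1267] d mm [-0.7  1.1 10.7] rot deg [ 0.1  -0.02  0.02] F [ 0.3  -0.09 -0.59] w 0.695 t 10.7
[312.2468731  196.78476746] [312.59861566 177.23767024]
```

View pics/z11.png

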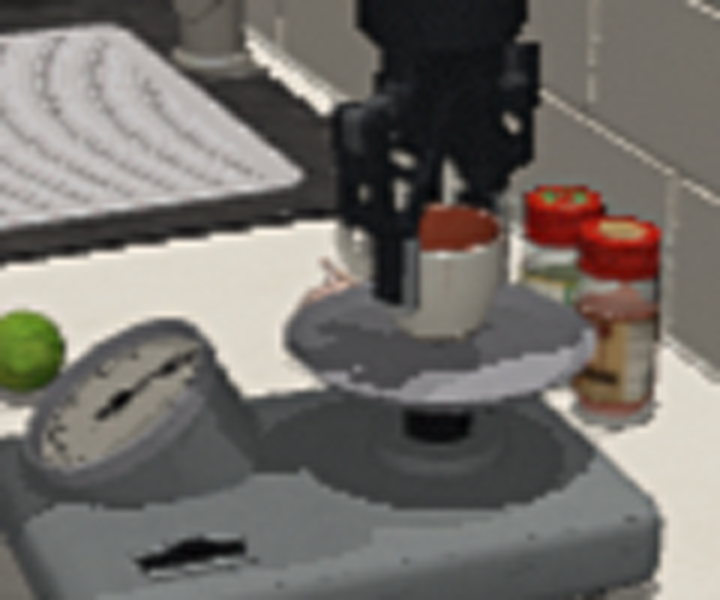

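Call:
apply_moves(increments=[[0,1,2,0,0,0,1],[0,0,2,0,0,0,1],[0,0,2,0,0,0,1],[0,0,1.5,0,0,0,1],[0,0,1,0,0,0,1],[0,0,1,0,0,0,1],[0,0,0.5,0,0,0,1],[0,0,0,0,0,0,1]])

```text
t: 11.75
eef_pos: [0.6261, 0.0514, 0.1172]
tool_rot: [0.001, 0.964, 0.267, 0.001]
contact_force: [0.1, -0.2, -0.9]
gripper_width: 0.702
```

```bash
python3 -c "
from corr import *
corr(.6247,.051,.116,31)
shot('side','s8')
s=cv2.imread('pics/s8.png')
cv2.imwrite('pics/z12.png',cv2.resize(s[140:240,240:360],(720,600),interpolation=cv2.INTER_CUBIC))"
```

```text
pos [0.6261 0.0514 0.1172] d mm [-1.4 -0.3  1.2] rot deg [ 0.14 -0.13  0.02] F [ 0.15 -0.24 -0.91] w 0.702 t 11.75
```

View pics/z12.png

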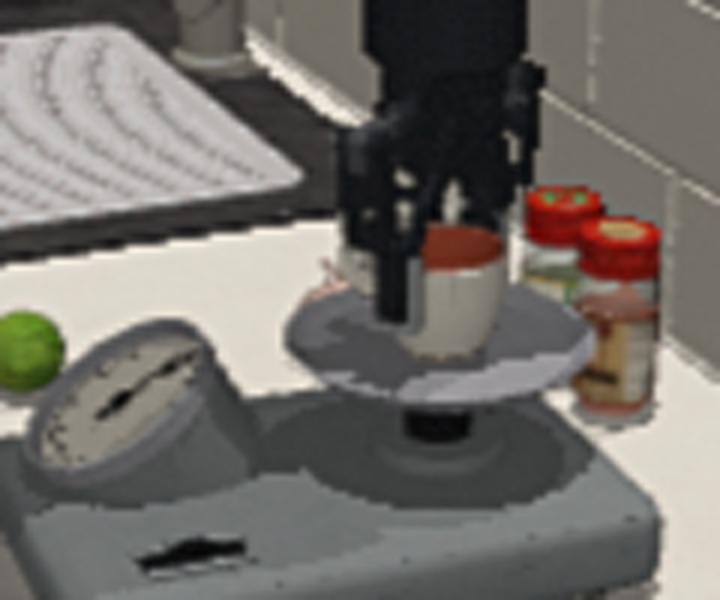

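Call:
apply_moves(increments=[[-1,0,0.6,0,0,0,1],[0,0,0.6,0,0,0,1],[0,0,0.6,0,0,0,1],[0,0,0.6,0,0,0,1],[0,0,0.5,0,0,0,1],[0,0,0.5,0,0,0,1],[0,0,0,0,0,0,1],[0,0,0,0,0,0,1]])

```text
t: 12.8
eef_pos: [0.6253, 0.0507, 0.1141]
tool_rot: [0.001, 0.964, 0.267, 0.002]
contact_force: [0.9, -0.1, 0.6]
gripper_width: 0.7
```

```bash
python3 -c "
from corr import *
corr(.6247,.051,.116,31)
shot('side','s9')
s=cv2.imread('pics/s9.png')
cv2.imwrite('pics/z13.png',cv2.resize(s[140:240,240:360],(720,600),interpolation=cv2.INTER_CUBIC))"
```

```text
pos [0.6253 0.0507 0.1141] d mm [-0.4 -0.5 -1.9] rot deg [ 0.14 -0.15  0.01] F [ 0.93 -0.07  0.59] w 0.7 t 12.8
```

View pics/z13.png

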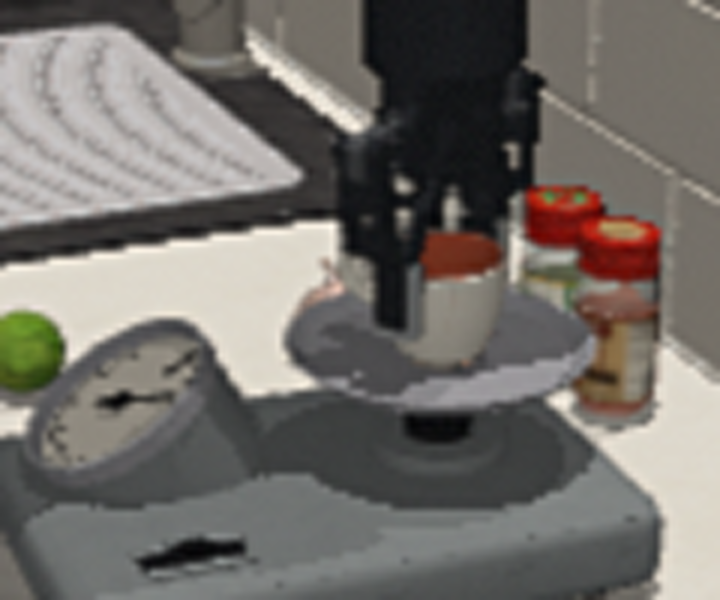

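Call:
apply_moves(increments=[[0,0,0,0,0,0,-0.3],[0,0,0,0,0,0,-0.5],[0,0,0,0,0,0,-0.6],[0,0,0,0,0,0,-0.7],[0,0,0,0,0,0,-0.85],[0,0,0,0,0,0,-1],[0,0,0,0,0,0,-1],[0,0,0,0,0,0,-1]])

```text
t: 13.85
eef_pos: [0.6258, 0.0509, 0.1143]
tool_rot: [0.001, 0.964, 0.267, 0.002]
contact_force: [0.0, -0.1, -0.1]
gripper_width: 1.004
```

```bash
python3 -c "
from corr import *
corr(.6247,.051,.116,31)
shot('side','s10')
s=cv2.imread('pics/s10.png')
cv2.imwrite('pics/z14.png',cv2.resize(s[140:240,240:360],(720,600),interpolation=cv2.INTER_CUBIC))"
```

```text
pos [0.6258 0.0509 0.1143] d mm [-0.9 -0.7 -1.7] rot deg [ 0.17 -0.21  0.01] F [ 0.   -0.11 -0.13] w 1.004 t 13.85
```

View pics/z14.png

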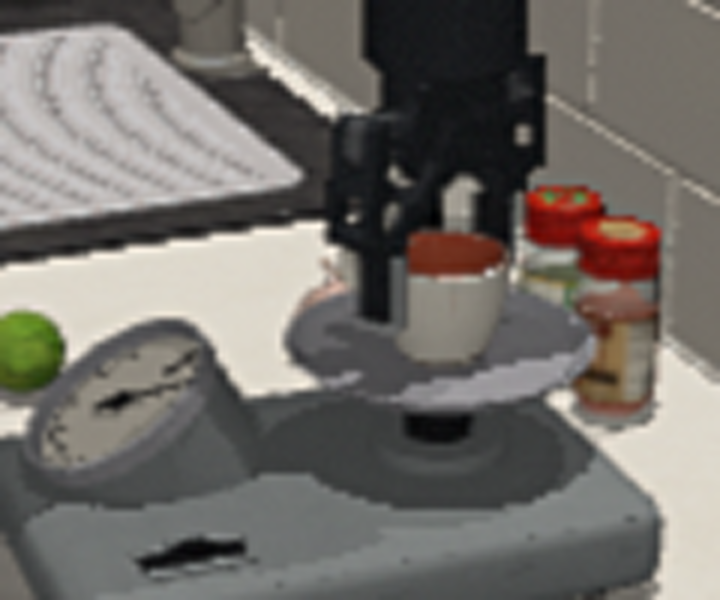

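Call:
apply_moves(increments=[[0,0,-8,0,0,0,-1],[0,0,-12,0,0,0,-1],[0,0,-16,0,0,0,-1],[0,0,-20,0,0,0,-1],[0,0,-25,0,0,0,-1],[-12,18,-20,0,0,0,-1],[-20,30,-10,0,0,0,-1],[-25,35,0,0,0,0,-1]])

```text
t: 14.9
eef_pos: [0.6215, -0.0471, 0.2371]
tool_rot: [0.001, 0.963, 0.271, 0.006]
contact_force: [0.9, -0.7, 0.1]
gripper_width: 0.996
```

```bash
python3 -c "
from plan import *
plan([(.52,-.13,.22,60)])
shot('side','s11')
s=cv2.imread('pics/s11.png')
cv2.imwrite('pics/z15.png',cv2.resize(s[140:240,240:360],(720,600),interpolation=cv2.INTER_CUBIC))"
```

```text
from [ 0.6215 -0.0471  0.2371] yaw 31.47 tilt z [ 0.0119  0.0023 -0.9999]
[-32.5, 4.4, 4.3, 0.0, 0.0, -7.1]
[-32.8, 0.4, 4.3, 0.0, 0.0, -7.1]
[-32.6, -3.7, 4.3, 0.0, 0.0, -7.1]
[-31.8, -7.7, 4.3, 0.0, 0.0, -7.1]
--
```

View pics/z15.png

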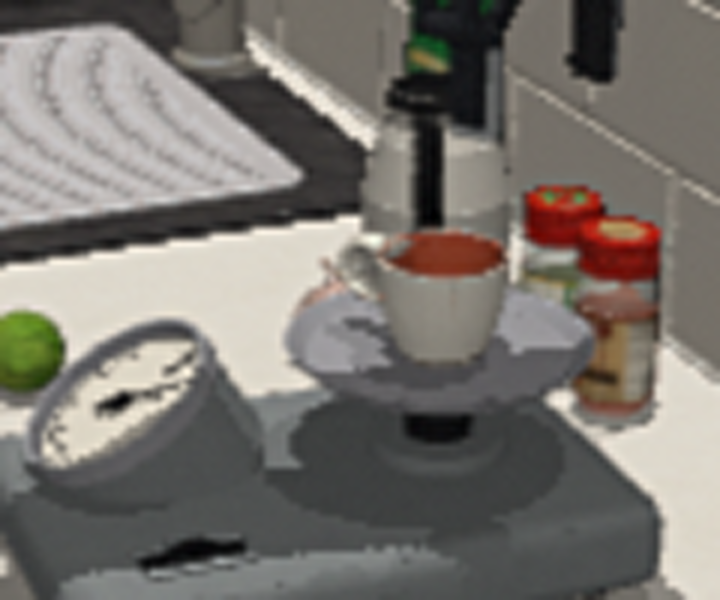

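Call:
apply_moves(increments=[[-32,4,4,0,0,-7.2,0],[-33,0,4,0,0,-7.2,1],[-33,-4,4,0,0,-7.2,1],[-32,-8,4,0,0,-7.2,1],[-25,-5,4,0,0,-7.2,1],[-20,0,0,0,0,-7.2,1],[0,0,0,0,0,-7.2,1],[0,0,0,0,0,-6,1]])

```text
t: 15.95
eef_pos: [0.49, -0.1835, 0.2248]
tool_rot: [0.009, 0.715, 0.699, 0.007]
contact_force: [0.2, -0.9, 0.0]
gripper_width: 0.004
```

```bash
python3 -c "
from corr import *
corr(.481,-.006,.10,88)
print(np.round(bot.get_obs()['q'],2))
shot('side','s12');shot('top','t12')
s=cv2.imread('pics/s12.png');t=cv2.imread('pics/t12.png')
cv2.imwrite('pics/z16.png',cv2.resize(s[160:240,230:330],(750,600),interpolation=cv2.INTER_CUBIC))
cv2.imwrite('pics/z17.png',cv2.resize(t[145:280,245:345],(444,600),interpolation=cv2.INTER_CUBIC))"
```

```text
pos [ 0.49   -0.1835  0.2248] d mm [177.7 -15.9 123.8] rot deg [1.34 0.18 0.72] F [ 0.23 -0.9   0.04] w 0.004 t 15.95
[-0.08  0.23  0.38  1.96 -0.11  0.95  1.9 ]
```

View pics/z16.png

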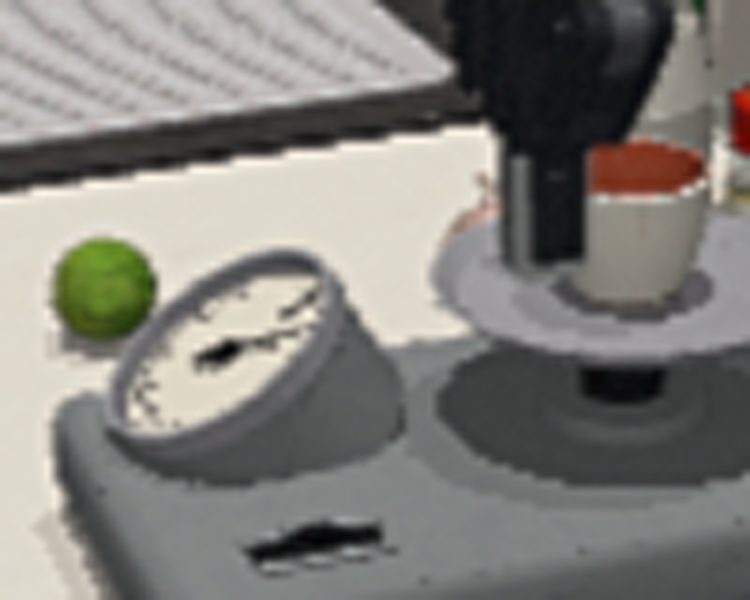

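View pics/z17.png

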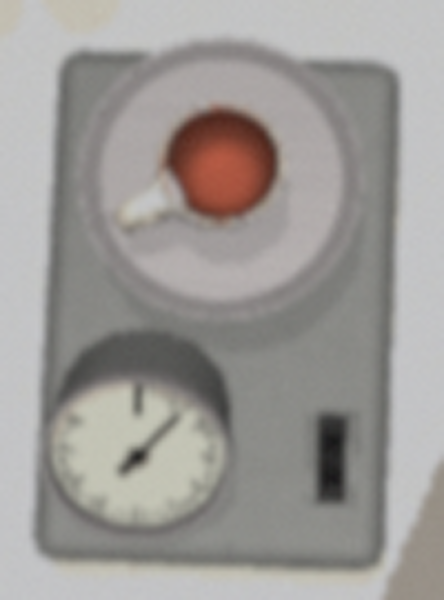

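```bash
cat > dial.py <<'E'
from h import *
# dial plane geometry in the world (scale heading)
H=np.radians(-1.95); ex=np.array([np.cos(H),np.sin(H),0]); ey=np.array([-np.sin(H),np.cos(H),0])
def cupc(im):
    b,g,r=[im[:,:,i].astype(int) for i in range(3)]
    m=((r-g>20)).astype(np.uint8); m2=np.zeros_like(m); m2[155:215,265:330]=m[155:215,265:330]
    cs,_=cv2.findContours(m2,0,1);c=max(cs,key=len);e=cv2.fitEllipse(c);return e
E
python3 - <<'E'
from dial import *
im=cv2.imread("pics/t12.png");e=cupc(im);print(e,onz("top",*e[0],.150)-[.62466,.05276,0])
g=cv2.cvtColor(im,cv2.COLOR_BGR2GRAY).astype(int)
m=np.zeros(g.shape,np.uint8);m[222:270,252:302]=(g[222:270,252:302]>140)
k,l,s,c=cv2.connectedComponentsWithStats(m);i=1+np.argmax(s[1:,4]);print(s[i],c[i])
cs,_=cv2.findContours((l==i).astype(np.uint8),0,1);h=cv2.convexHull(max(cs,key=len));print(cv2.fitEllipse(h))
t=cv2.resize(im[222:272,250:305],None,fx=14,fy=12,interpolation=cv2.INTER_CUBIC);cv2.imwrite("pics/z18.png",t)
E
```

```text
((294.4259033203125, 181.33273315429688), (23.453481674194336, 24.78569984436035), 150.55612182617188) [ 0.0012204  -0.00194289  0.15      ]
[257 231  39  32 911] [275.27771679 246.76838639]
((275.30328369140625, 246.4891815185547), (31.248512268066406, 39.03843307495117), 99.44774627685547)
```

View pics/z18.png

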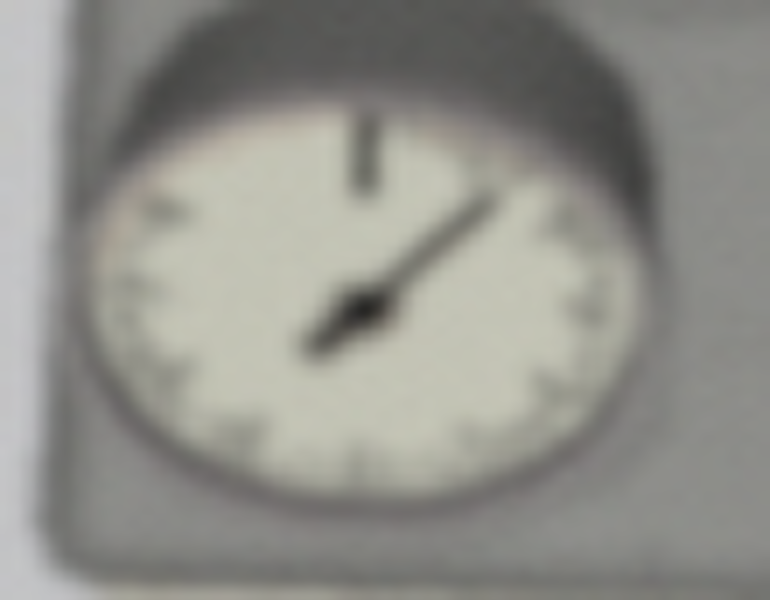

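```bash
cat >> dial.py <<'E'
tau=np.radians(37.)
C=None
def plane(n,px,C):
    nrm=-np.sin(tau)*ex+np.cos(tau)*np.array([0,0,1]); up=np.cos(tau)*ex+np.sin(tau)*np.array([0,0,1])
    o,d=ray(n,*px); p=o+d*(nrm@(C-o))/(nrm@d); q=p-C; return np.array([-(q@ey),q@up])*1000  # right, up in mm
E
python3 - <<'E'
from dial import *
for z in(.08,.09,.1): print(z,onz("top",276.07,247.83,z),onz("top",275.3,246.5,z))
C=onz("top",276.07,247.83,.09)
Z=lambda u,v:(250+u/14,222+v/12)
for nm,p in [("hub",(365,310)),("tip",(490,192)),("tail",(310,350)),("barin",(366,190)),("barout",(367,120)),("L",(85,290)),("R",(640,300)),("B",(370,500)),("T",(365,100))]: print(nm,plane("top",Z(*p),C))
tip=plane("top",Z(490,192),C);tail=plane("top",Z(310,350),C);d=tip-tail;print("needle",np.arctan2(*d))
b=plane("top",Z(367,155),C);print("bar",np.arctan2(*b))
E
```

```text
0.08 [0.48103151 0.09407748 0.08      ] [0.48407862 0.09589939 0.08      ]
0.09 [0.48115408 0.09329123 0.09      ] [0.48416851 0.0950936  0.09      ]
0.1 [0.48127666 0.09250499 0.1       ] [0.4842584  0.09428781 0.1       ]
hub [ 0.00318435 -0.00941884]
tip [20.31807888 28.74503812]
tail [ -9.10308147 -10.06414944]
barin [ 0.40003434 28.26506705]
barout [ 0.69209427 44.35174892]
L [-45.54547527   2.60025922]
R [44.83884671  4.50915208]
B [  0.45064881 -46.63498244]
T [ 0.41171088 48.87682191]
needle 0.6486635990026022
bar 0.017238920560874577
```

Call:
apply_moves(increments=[[15,0,10,0.7,0.2,0.4,1],[30,0,20,0.6,0,0.3,1],[40,-2,20,0,0,0,1],[40,-2,20,0,0,0,1],[30,-2,20,0,0,0,1],[15,0,10,0,0,0,1],[0,0,5,0,0,0,1],[0,0,0,0,0,0,1]])

```text
t: 17.05
eef_pos: [0.4923, -0.0035, 0.1162]
tool_rot: [-0.0, 0.724, 0.689, -0.0]
contact_force: [0.3, 0.1, -0.0]
gripper_width: 0.002
```

```bash
python3 -c "
from corr import *
corr(.489,-.0065,.07,88)
shot('side','s13')
s=cv2.imread('pics/s13.png')
cv2.imwrite('pics/z19.png',cv2.resize(s[160:260,220:340],(720,600),interpolation=cv2.INTER_CUBIC))"
```

```text
pos [ 0.4923 -0.0035  0.1162] d mm [-3.1 -3.2 46.2] rot deg [-0.03 -0.02 -0.84] F [ 0.35  0.12 -0.  ] w 0.002 t 17.05
```

View pics/z19.png

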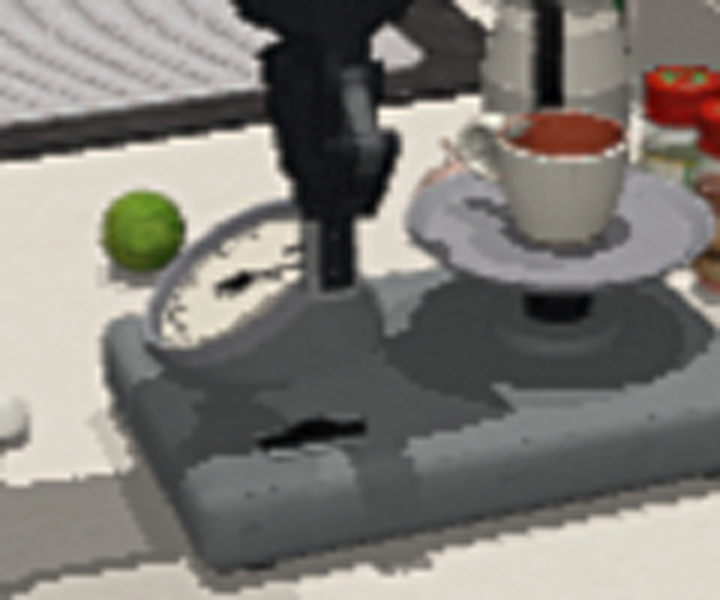

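Call:
apply_moves(increments=[[-2,-2,6,0,0,-0.8,1],[-1,-1,10,0,0,0,1],[0,0,10,0,0,0,1],[0,0,8,0,0,0,1],[0,0,5,0,0,0,1],[0,0,3,0,0,0,1],[0,0,0,0,0,0,1],[0,0,0,0,0,0,1]])

```text
t: 18.1
eef_pos: [0.49, -0.0094, 0.0724]
tool_rot: [0.001, 0.721, 0.693, 0.001]
contact_force: [-0.2, 0.8, 0.3]
gripper_width: 0.0
```

```bash
python3 -c "
from corr import *
corr(.489,-.0065,.06,88)"
```

```text
pos [ 0.49   -0.0094  0.0724] d mm [ 2.8 -1.1 12.4] rot deg [ 0.1  -0.01 -0.29] F [-0.22  0.81  0.27] w 0.0 t 18.1
```

Call:
apply_moves(increments=[[1.5,-0.5,1.5,0,0,0,1],[1,-0.5,1.5,0,0,0,1],[0,0,1.5,0,0,0,1],[0,0,1.5,0,0,0,1],[0,0,1,0,0,0,1],[0,0,0.5,0,0,0,1],[0,0,0,0,0,0,1],[0,0,0,0,0,0,1]])

```text
t: 19.1
eef_pos: [0.4894, -0.0065, 0.0648]
tool_rot: [0.001, 0.721, 0.693, 0.001]
contact_force: [0.3, -0.9, -0.3]
gripper_width: 0.001
```

```bash
python3 -c "
from corr import *
corr(.489,-.0065,.06,88)"
```

```text
pos [ 0.4894 -0.0065  0.0648] d mm [-0.1 -0.5  4.8] rot deg [ 0.16 -0.02 -0.28] F [ 0.26 -0.87 -0.31] w 0.001 t 19.1
```

Call:
apply_moves(increments=[[0,0,0.6,0,0,0,1],[0,0,0.6,0,0,0,1],[0,0,0.6,0,0,0,1],[0,0,0.5,0,0,0,1],[0,0,0.5,0,0,0,1],[0,0,0.5,0,0,0,1],[0,0,0.5,0,0,0,1],[0,0,0.5,0,0,0,1]])

```text
t: 20.1
eef_pos: [0.4895, -0.0065, 0.0603]
tool_rot: [0.001, 0.721, 0.693, 0.001]
contact_force: [0.3, -0.2, -0.1]
gripper_width: 0.002
```

```bash
python3 -c "
from corr import *
corr(.489,-.0065,.06,88)"
```

```text
pos [ 0.4895 -0.0065  0.0603] d mm [-0.1 -0.5  0.3] rot deg [ 0.17 -0.02 -0.27] F [ 0.25 -0.17 -0.15] w 0.002 t 20.1
```

Call:
apply_moves(increments=[[0,0,0.4,0,0,0,1],[0,0,0.4,0,0,0,1],[0,0,0.4,0,0,0,1],[0,0,0.4,0,0,0,1],[0,0,0.4,0,0,0,1],[0,0,0.4,0,0,0,1],[0,0,0.4,0,0,0,1],[0,0,0.4,0,0,0,1]])

```text
t: 21.1
eef_pos: [0.4898, -0.0065, 0.0574]
tool_rot: [0.001, 0.721, 0.693, 0.001]
contact_force: [-1.4, -0.4, 6.8]
gripper_width: 0.0
```

Call:
apply_moves(increments=[[0,-0.6,0.4,0,0,0,1],[0,-1,0.4,0,0,0,1],[0,-1,0.4,0,0,0,1],[0,-1,0.4,0,0,0,1],[0,-1,0.4,0,0,0,1],[0,-1,0.4,0,0,0,1],[0,-1,0.4,0,0,0,1],[0,-1,0.4,0,0,0,1]])

```text
t: 22.1
eef_pos: [0.4891, -0.0064, 0.0576]
tool_rot: [0.006, 0.721, 0.693, 0.007]
contact_force: [1.1, 0.3, 4.9]
gripper_width: -0.001
```

```bash
python3 -c "
from corr import *
corr(.481,-.0065,.0575,88)
shot('side','s14')
s=cv2.imread('pics/s14.png')
cv2.imwrite('pics/z20.png',cv2.resize(s[160:260,220:340],(720,600),interpolation=cv2.INTER_CUBIC))"
```

```text
pos [ 0.4891 -0.0064  0.0576] d mm [-0.4 -8.1 -0.1] rot deg [ 1.   -0.1  -0.33] F [1.08 0.31 4.89] w -0.001 t 22.1
```

View pics/z20.png

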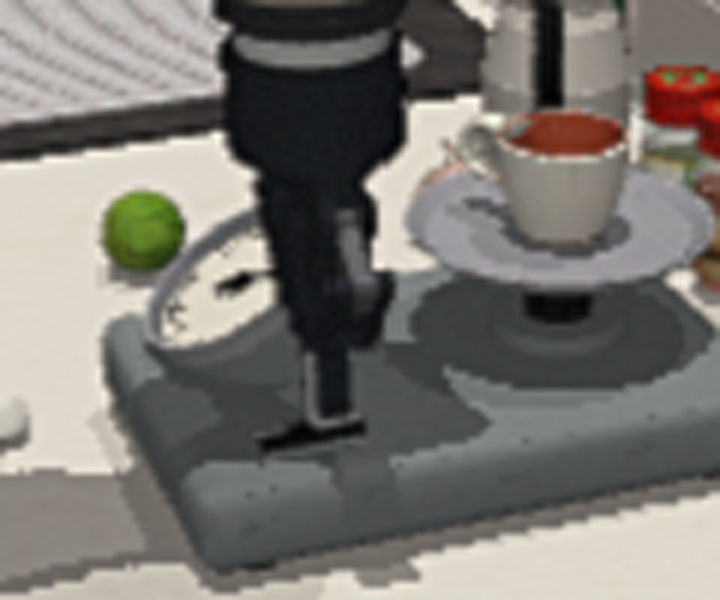

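Call:
apply_moves(increments=[[0,-1.5,0.4,0.4,0,0,1],[0,-2,0.4,0.4,0,0,1],[0,-2,0.4,0.2,0,0,1],[0,-2.5,0.4,0.2,0,0,1],[0,-2.5,0.4,0.2,0,0,1],[0,-2.5,0.4,0.2,0,0,1],[0,-2.5,0.4,0.2,0,0,1],[0,-2.5,0.4,0.2,0,0,1]])

```text
t: 23.15
eef_pos: [0.4777, -0.0061, 0.0575]
tool_rot: [-0.003, 0.722, 0.692, -0.0]
contact_force: [2.0, -1.2, 5.3]
gripper_width: -0.0
```

```bash
python3 -c "
from corr import *
corr(.481,-.0065,.0575,88)"
```

```text
pos [ 0.4777 -0.0061  0.0575] d mm [-0.3  3.3 -0. ] rot deg [-0.25 -0.16 -0.38] F [ 1.99 -1.21  5.3 ] w -0.0 t 23.15
```

Call:
apply_moves(increments=[[0,-2,0.4,0.1,0,0,1],[0,-2,0.4,0.1,0,0,1],[0,-2,0.4,0.1,0,0,1],[0,0,-3,0,0,0,1],[0,2,-10,0,0,0,1],[-20,5,-25,0,0,0,1],[-35,5,-20,0,0,0,1],[-45,3,-10,0,0,0,1]])

```text
t: 24.15
eef_pos: [0.483, -0.105, 0.1265]
tool_rot: [-0.006, 0.719, 0.695, -0.003]
contact_force: [0.9, 0.2, -0.7]
gripper_width: 0.001
```

```bash
python3 -c "
from corr import *
corr(.481,-.0065,.0575,88)
shot('side','s15');shot('top','t15')
s=cv2.imread('pics/s15.png');t=cv2.imread('pics/t15.png')
a=cv2.resize(s[180:240,240:310],(400,343),interpolation=cv2.INTER_CUBIC);b=cv2.resize(t[222:272,250:305],(400,364),interpolation=cv2.INTER_CUBIC)
cv2.imwrite('pics/z21.png',np.hstack([a,b[:343]]))"
```

```text
pos [ 0.483  -0.105   0.1265] d mm [98.1 -4.5 69.4] rot deg [-0.71 -0.22  0.1 ] F [ 0.87  0.23 -0.71] w 0.001 t 24.15
```

View pics/z21.png

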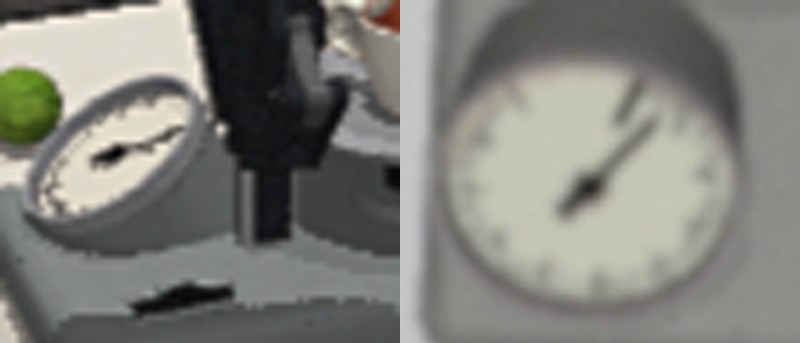

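```bash
python3 -c "
from dial import *
import dial
C=onz('top',276.07,247.83,.09)
Z=lambda u,v:(250+(u-400)/7.27,222+v/7.28)
for tdeg in(33,37):
  dial.tau=np.radians(tdeg)
  P=lambda u,v: plane('top',Z(u,v),C)
  n=P(655,122)-P(562,213); n2=P(655,122)-P(590,187); b=P(641,84)-P(620,122); b2=P(630,103)-P(590,187)
  print(*[np.arctan2(*v) for v in(n,n2,b,b2)])
"
```

```text
0.6905813941653509 0.6802217828152413 0.4279863675131756 0.3750528389647138
0.6699999853575986 0.6597968336509303 0.4148932269824966 0.3639082406532524
```

```bash
cat >> dial.py <<'E'
def measure(im,verbose=True,thr=105):
    g=cv2.cvtColor(im,cv2.COLOR_BGR2GRAY); C=onz('top',276.07,247.83,.09); f=6
    sub=cv2.resize(g[220:275,248:308],None,fx=f,fy=f,interpolation=cv2.INTER_CUBIC)
    m=(sub<thr).astype(np.uint8); k,l,s,c=cv2.connectedComponentsWithStats(m)
    out=[]
    for i in range(1,k):
        if s[i,4]<25: continue
        v,u=np.where(l==i); P=np.array([plane('top',(248+(a+.5)/f-.5,220+(b+.5)/f-.5),C) for a,b in zip(u,v)])
        r=np.hypot(*P.mean(0))
        if r>42 or len(P)>4000: continue
        wgt=(thr-sub[v,u].astype(float)); mu=(P*wgt[:,None]).sum(0)/wgt.sum(); q=P-mu
        w,V=np.linalg.eigh((q*wgt[:,None]).T@q/wgt.sum()); d=V[:,1]; d=d*np.sign(d[1])
        out.append((mu,np.sqrt(w),np.arctan2(*d),np.arctan2(*mu)));
        if verbose: print(i,len(P),"mean",np.round(mu,1),"r",round(r,1),"sd",np.round(np.sqrt(w),1),"dir",round(out[-1][2],3),"pos ang",round(out[-1][3],3), "ext",np.round([P.min(0),P.max(0)],1).tolist())
    return out
E
python3 -c "
from dial import *
for f in('t0','t12','t15'):
  for thr in (90,110):print(f,thr);measure(cv2.imread(f'pics/{f}.png'),thr=thr)"
```

```text
t0 90Traceback (most recent call last):
  File "<string>", line 4, in <module>
    for thr in (90,110):print(f,thr);measure(cv2.imread(f'pics/{f}.png'),thr=thr)
                                     ~~~~~~~^^^^^^^^^^^^^^^^^^^^^^^^^^^^^^^^^^^^^
  File "dial.py", line 20, in measure
    v,u=np.where(l==i); P=np.array([plane('top',(248+(a+.5)/f-.5,220+(b+.5)/f-.5),C) for a,b in zip(u,v)])
                                    ~~~~~^^^^^^^^^^^^^^^^^^^^^^^^^^^^^^^^^^^^^^^^^^^
  File "dial.py", line 12, in plane
    o,d=ray(n,*px); p=o+d*(nrm@(C-o))/(nrm@d); q=p-C; return np.array([-(q@ey),q@up])*1000  # right, up in mm
        ~~~^^^^^^^
  File "h.py", line 6, in ray
    K,E=cam(n); d=E[:3,:3]@np.linalg.inv(K)@[u,v,1]; return E[:3,3],d
        ~~~^^^
  File "h.py", line 4, in cam
    c=imaging.get_calibration(n); return np.array(c["K"]),np.array(c["extrinsics"])
ValueError: time passes only in moves, steps and waits
```

```bash
sed -i 's/^def cam(n):/import functools\n@functools.lru_cache(None)\ndef cam(n):/' h.py
python3 -c "
from dial import *
for f in('t0','t12','t15'):
  for thr in (95,115):print(f,thr);measure(cv2.imread(f'pics/{f}.png'),thr=thr)"
```

```text
t0 95
2 444 mean [-1.3  0.6] r 1.4 sd [1.4 2.9] dir 0.131 pos ang -1.129 ext [[-4.9, -9.0], [2.3, 7.3]]
t0 115
2 678 mean [-1.4  0.2] r 1.5 sd [1.7 3.8] dir 0.091 pos ang -1.405 ext [[-5.7, -11.9], [3.5, 9.2]]
3 3369 mean [-14.7 -35.3] r 36.5 sd [10.  27.1] dir -1.299 pos ang -2.747 ext [[-49.6, -51.2], [42.2, 2.7]]
t12 95
2 398 mean [-1.7  0.9] r 2.2 sd [1.3 2.9] dir 0.695 pos ang -1.112 ext [[-8.0, -6.9], [2.7, 6.0]]
t12 115
2 154 mean [-0.4 41.2] r 40.4 sd [0.5 3.5] dir 0.062 pos ang -0.009 ext [[-1.6, 32.1], [0.8, 46.8]]
3 644 mean [-2.1  0.5] r 2.4 sd [1.6 3.9] dir 0.685 pos ang -1.353 ext [[-9.6, -8.8], [3.9, 8.0]]
4 1938 mean [-20.5 -34.7] r 39.1 sd [ 8.  24.7] dir -1.256 pos ang -2.608 ext [[-48.5, -49.8], [34.6, -2.0]]
t15 95
2 387 mean [-1.7  0.9] r 2.2 sd [1.3 2.8] dir 0.701 pos ang -1.099 ext [[-8.0, -6.4], [2.7, 6.0]]
t15 115
3 133 mean [13.4 39.3] r 40.8 sd [0.5 2.8] dir 0.402 pos ang 0.328 ext [[9.6, 31.2], [15.6, 43.9]]
4 627 mean [-2.   0.5] r 2.3 sd [1.6 3.8] dir 0.689 pos ang -1.341 ext [[-9.6, -8.8], [3.9, 8.0]]
```

Call:
apply_moves(increments=[[25,0,5,0,0,0,1],[30,0,10,-0.4,0,0,1],[25,0,12,-0.3,0,0,1],[12,1,12,0,0,0,1],[4,1,10,0,0,0,1],[0,0,5,0,0,0,1],[0,0,0,0,0,0,1],[0,0,0,0,0,0,1]])

```text
t: 25.25
eef_pos: [0.4879, -0.0144, 0.072]
tool_rot: [-0.0, 0.724, 0.689, -0.0]
contact_force: [-0.1, 0.8, -0.6]
gripper_width: -0.002
```

```bash
python3 -c "
from corr import *
corr(.488,-.0065,.0575,88)"
```

```text
pos [ 0.4879 -0.0144  0.072 ] d mm [ 7.9 -0.3 14.5] rot deg [-0.01  0.   -0.83] F [-0.1   0.8  -0.65] w -0.002 t 25.25
```

Call:
apply_moves(increments=[[3,0,3,0,0,-0.4,1],[3,0,3,0,0,-0.4,1],[2,0,2,0,0,0,1],[0,0,2,0,0,0,1],[0,0,1,0,0,0,1],[0,0,0.5,0,0,0,1],[0,0,0.5,0,0,0,1],[0,0,0.5,0,0,0,1]])

```text
t: 26.25
eef_pos: [0.4888, -0.0065, 0.0593]
tool_rot: [0.0, 0.72, 0.694, 0.0]
contact_force: [-0.1, -0.4, 0.5]
gripper_width: -0.002
```

```bash
python3 -c "
from corr import *
corr(.488,-.0065,.0575,88)"
```

```text
pos [ 0.4888 -0.0065  0.0593] d mm [-0.  -0.8  1.8] rot deg [ 0.07 -0.   -0.04] F [-0.12 -0.39  0.5 ] w -0.002 t 26.25
```

Call:
apply_moves(increments=[[0,0,0.5,0,0,0,1],[0,0,0.5,0,0,0,1],[0,0,0.5,0,0,0,1],[0,0,0.4,0,0,0,1],[0,0,0.4,0,0,0,1],[0,0,0.4,0,0,0,1],[0,-1,0.4,0.2,0,0,1],[0,-1.5,0.4,0.2,0,0,1]])

```text
t: 27.25
eef_pos: [0.4885, -0.0066, 0.0576]
tool_rot: [-0.001, 0.72, 0.694, -0.0]
contact_force: [0.7, -0.9, 3.6]
gripper_width: 0.004
```

Call:
apply_moves(increments=[[0,-2,0.45,0.2,0,0,1],[0,-2.5,0.45,0.2,0,0,1],[0,-2.5,0.45,0.2,0,0,1],[0,-2.5,0.45,0.2,0,0,1],[0,-2.5,0.45,0.2,0,0,1],[0,-2,0.45,0.2,0,0,1],[0,0,0.2,0,0,0,1],[0,0,0.2,0,0,0,1]])

```text
t: 28.25
eef_pos: [0.4794, -0.0062, 0.0575]
tool_rot: [-0.005, 0.72, 0.694, -0.004]
contact_force: [0.7, 1.1, 6.6]
gripper_width: 0.003
```

```bash
python3 -c "
from corr import *
corr(.478,-.0065,.0575,88)"
```

```text
pos [ 0.4794 -0.0062  0.0575] d mm [-0.3 -1.4  0. ] rot deg [-0.74 -0.11 -0.11] F [0.66 1.06 6.56] w 0.003 t 28.25
```

Moved about 9 mm; lift, step aside, and look.

Call:
apply_moves(increments=[[0,0,-1,0,0,0,1],[0,0,-4,0,0,0,1],[0,2,-10,0,0,0,1],[-20,4,-20,-0.4,0,0,1],[-35,2,-20,-0.3,0,0,1],[-40,0,-15,0,0,0,1],[-10,0,0,0,0,0,1],[0,0,0,0,0,0,1]])

```text
t: 29.25
eef_pos: [0.4826, -0.1132, 0.1307]
tool_rot: [-0.002, 0.719, 0.695, -0.001]
contact_force: [-0.3, 0.5, -0.7]
gripper_width: 0.003
```

```bash
python3 -c "
from corr import *
from dial import *
corr(.478,-.0065,.0575,88)
shot('top','t16');shot('side','s16')
t=cv2.imread('pics/t16.png');s=cv2.imread('pics/s16.png')
for thr in(95,105,115):measure(t,thr=thr)
a=cv2.resize(s[180:240,240:310],(400,343),interpolation=cv2.INTER_CUBIC);b=cv2.resize(t[222:272,250:305],(400,364),interpolation=cv2.INTER_CUBIC)
cv2.imwrite('pics/z22.png',np.hstack([a,b[:343]]))"
```

```text
pos [ 0.4826 -0.1132  0.1307] d mm [106.4  -7.8  73.4] rot deg [-0.28 -0.1   0.04] F [-0.25  0.47 -0.66] w 0.003 t 29.25
2 183 mean [16.6 27.4] r 33.4 sd [0.6 2.9] dir 0.53 pos ang 0.543 ext [[13.8, 22.6], [22.4, 36.0]]
3 384 mean [-1.7  0.8] r 2.2 sd [1.3 2.8] dir 0.692 pos ang -1.119 ext [[-8.0, -6.9], [2.7, 6.0]]
2 344 mean [17.4 28.7] r 34.9 sd [0.8 4.5] dir 0.551 pos ang 0.544 ext [[13.0, 21.2], [23.8, 38.4]]
4 501 mean [-1.9  0.6] r 2.4 sd [1.4 3.4] dir 0.688 pos ang -1.274 ext [[-8.8, -7.9], [3.1, 6.6]]
2 632 mean [-2.1  0.4] r 2.4 sd [1.6 3.9] dir 0.682 pos ang -1.372 ext [[-9.6, -8.8], [3.9, 8.0]]
3 1855 mean [-19.6 -34.2] r 38.1 sd [ 8.1 25.9] dir -1.278 pos ang -2.62 ext [[-48.4, -49.8], [38.1, -2.5]]
```

View pics/z22.png

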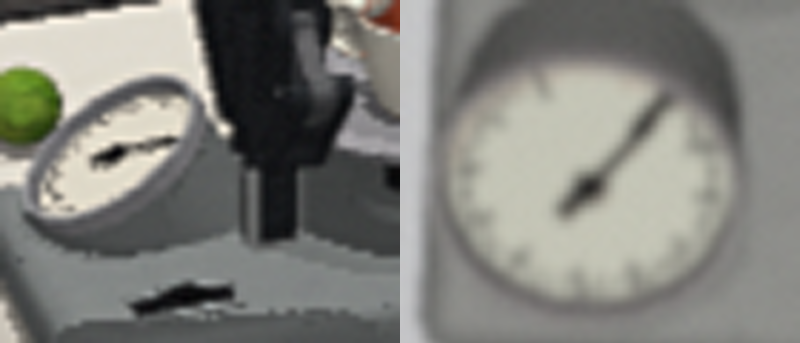

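```bash
cat >> dial.py <<'E'
def prof(im,show=True):
    """angular centroid of darkness along rings round the hub"""
    g=cv2.cvtColor(im,cv2.COLOR_BGR2GRAY).astype(np.float32); K,E=cam('top')
    C=onz('top',275.57+.0,247.33,.09)
    up=np.cos(tau)*ex+np.sin(tau)*np.array([0,0,1])
    th=np.linspace(-.3,1.3,400); res=[]
    for r in list(range(-12,-5,2))+list(range(8,46,2)):
        P=[proj('top',C+(r/1000)*(np.cos(a)*up-np.sin(a)*ey)) for a in th]
        P=np.array(P,np.float32)
        v=cv2.remap(g,P[None,:,0],P[None,:,1],cv2.INTER_CUBIC)[0]
        w=np.clip(np.median(v)-12-v,0,None)
        a0=th[np.argmax(w)]; sel=abs(th-a0)<min(.4,4.5/abs(r)); w=w*sel
        if w.max()>8: res.append((r,round(float((w*th).sum()/w.sum()),3),round(float(w.max())),round(float(np.sqrt((w*(th-(w*th).sum()/w.sum())**2).sum()/w.sum()))*abs(r),2)))
    return res
E
python3 -c "
from dial import *
for f in('t0','t12','t15','t16'): print(f,*prof(cv2.imread(f'pics/{f}.png')),sep=' ')
t=cv2.imread('pics/t16.png');cv2.imwrite('pics/z23.png',cv2.resize(t[225:270,252:302],(800,720),interpolation=cv2.INTER_CUBIC)[:600])"
```

```text
t0 (-12, 0.048, 57, 1.58) (-10, 0.067, 56, 1.44) (-8, 0.101, 36, 1.12) (-6, 0.135, 17, 0.74) (8, -0.021, 30, 1.19) (10, -0.028, 35, 1.38) (12, -0.022, 42, 1.55) (14, -0.021, 41, 1.53) (16, -0.02, 40, 1.5) (18, -0.016, 40, 1.49) (20, -0.015, 40, 1.46) (22, -0.011, 42, 1.49) (24, -0.004, 47, 1.53) (26, -0.0, 54, 1.56) (28, 0.004, 62, 1.58) (30, 0.007, 68, 1.59) (32, 0.009, 68, 1.57) (34, 0.009, 65, 1.53) (36, 0.011, 60, 1.45) (38, 0.013, 50, 1.3) (40, 0.015, 43, 1.2) (42, 0.02, 35, 1.14) (44, 0.026, 22, 1.07)
t12 (-12, 0.689, 53, 1.7) (-10, 0.699, 51, 1.44) (-8, 0.702, 33, 1.08) (-6, 0.742, 14, 0.74) (8, 0.636, 28, 1.02) (10, 0.62, 41, 1.37) (12, 0.627, 49, 1.58) (14, 0.626, 55, 1.64) (16, 0.629, 58, 1.79) (18, 0.633, 60, 1.79) (20, 0.635, 60, 1.88) (22, 0.639, 58, 1.79) (24, 0.642, 57, 1.77) (26, 0.645, 59, 1.74) (28, 0.647, 60, 1.72) (30, 0.009, 62, 1.56) (32, 0.009, 66, 1.51) (34, 0.01, 63, 1.45) (36, 0.01, 57, 1.37) (38, 0.013, 49, 1.23) (40, 0.016, 44, 1.17) (42, 0.021, 38, 1.13) (44, 0.025, 25, 1.06)
t15 (-12, 0.689, 53, 1.71) (-10, 0.702, 51, 1.43) (-8, 0.706, 34, 1.07) (-6, 0.7
[... 237 characters left out ...]
0.638, 62, 1.98) (30, 0.361, 64, 1.88) (32, 0.358, 66, 1.76) (34, 0.358, 64, 1.6) (36, 0.36, 60, 1.49) (38, 0.363, 56, 1.49) (40, 0.368, 53, 1.53) (42, 0.373, 48, 1.59) (44, 0.375, 33, 1.59)
t16 (-12, 0.686, 54, 1.73) (-10, 0.702, 51, 1.44) (-8, 0.701, 34, 1.07) (-6, 0.731, 17, 0.77) (8, 0.631, 28, 1.0) (10, 0.623, 42, 1.35) (12, 0.631, 51, 1.57) (14, 0.627, 56, 1.63) (16, 0.631, 59, 1.79) (18, 0.634, 61, 1.75) (20, 0.637, 61, 1.86) (22, 0.634, 65, 1.81) (24, 0.623, 75, 1.91) (26, 0.613, 88, 1.98) (28, 0.606, 100, 2.05) (30, 0.6, 106, 2.07) (32, 0.596, 104, 2.07) (34, 0.589, 100, 2.03) (36, 0.585, 89, 2.0) (38, 0.586, 80, 1.89) (40, 0.592, 75, 1.9) (42, 0.596, 61, 1.85) (44, 0.594, 46, 1.95)
```

View pics/z23.png

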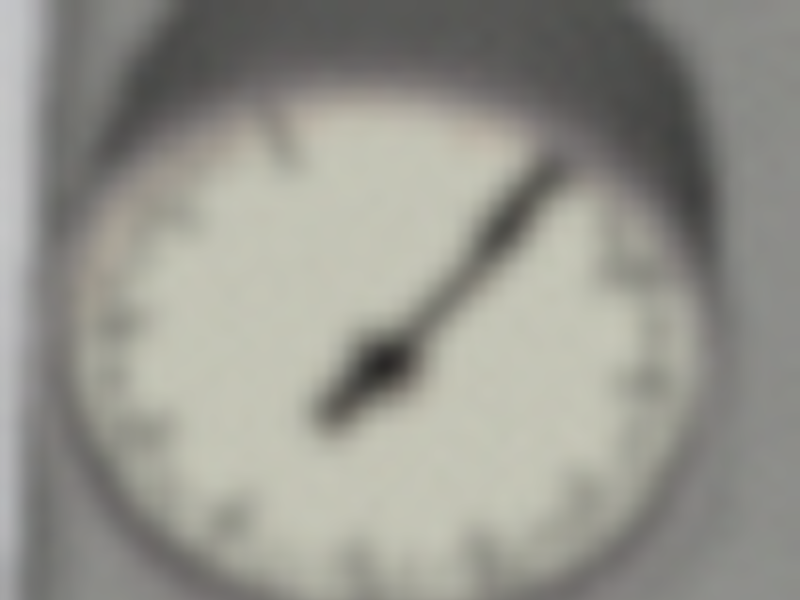

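```bash
cat > ticks.py <<'E'
from dial import *
from scipy.optimize import least_squares
def ring(im,b0,C,r=38.5):
    g=cv2.cvtColor(im,cv2.COLOR_BGR2GRAY).astype(np.float32)
    up=np.cos(tau)*ex+np.sin(tau)*np.array([0,0,1]); out=[]
    for k in range(12):
        a0=b0+k*np.pi/6
        acc=[]
        for rr in (35,36,37,38,39):
            th=np.linspace(a0-.2,a0+.2,81)
            P=np.array([proj('top',C+(rr/1000)*(np.cos(a)*up-np.sin(a)*ey)) for a in th],np.float32)
            acc.append(cv2.remap(g,P[None,:,0],P[None,:,1],cv2.INTER_CUBIC)[0])
        v=np.mean(acc,0); w=np.clip(np.percentile(v,75)-6-v,0,None); i=np.argmax(w); w=w*(abs(th-th[i])<.1)
        if w.max()<6: continue
        a=(w*th).sum()/w.sum(); out.append((k,37*np.sin(a),37*np.cos(a),w.max()))
    return np.array(out)
def fit(im,b0):
    C=onz('top',275.57,247.33,.09)
    c=np.array([0,1.6]);up=np.cos(tau)*ex+np.sin(tau)*np.array([0,0,1])
    Cs=C+(c[1]*up-c[0]*ey)/1000
    D=ring(im,b0,Cs)
    def res(p):
        x=D[:,1]-p[0]; y=(D[:,2]-p[1])*p[2]
        a=np.arctan2(x,y)-(p[3]+D[:,0]*np.pi/6); return ((a+np.pi)%(2*np.pi)-np.pi)*np.where(D[:,0]==0,1.5,1)
    s=least_squares(res,[0,0,1,b0],loss='soft_l1',f_scale=.03)
    print("ticks",len(D),"centre vs hub",np.round(c+s.x[:2],2),"ystretch",round(s.x[2],3),"bar",round(s.x[3],4),"res",np.round(res(s.x),3))
    # needle in the same stretched frame: use tail..r20 points of prof()
    pr=[p for p in prof(im) if (p[0]in(-12,-10) or 12<=p[0]<=20)]
    X=np.array([[r*np.sin(a),r*np.cos(a)*s.x[2]] for r,a,_,_ in pr]);f=cv2.fitLine(X.astype(np.float32),cv2.DIST_L2,0,.01,.01).ravel()
    d=f[:2]*np.sign(f[1]); print("needle",round(float(np.arctan2(*d)),4))
    return s.x
E
python3 -c "
from ticks import *
for f,b in(('t0',0.0),('t12',.0),('t15',.38),('t16',.61)): print(f);fit(cv2.imread(f'pics/{f}.png'),b)"
```

```text
t0
ticks 10 centre vs hub [-0.53  1.91] ystretch 0.95 bar 0.0236 res [ 0.011 -0.01  -0.002  0.001  0.003 -0.007  0.013 -0.012  0.015 -0.016]
needle 0.0121
t12
ticks 10 centre vs hub [-0.36  1.84] ystretch 0.966 bar 0.0243 res [ 0.     0.016 -0.013 -0.007  0.009 -0.004  0.01  -0.017  0.02  -0.014]
needle 0.6726
t15
ticks 11 centre vs hub [-0.37  2.21] ystretch 0.933 bar 0.4056 res [ 0.022 -0.023 -0.008  0.003 -0.009  0.023  0.001 -0.013  0.005 -0.003
 -0.006]
needle 0.6913
t16
ticks 11 centre vs hub [-0.16  1.86] ystretch 0.936 bar 0.6418 res [ 0.013 -0.015 -0.034  0.026 -0.001 -0.004  0.016 -0.001 -0.026  0.
  0.01 ]
needle 0.6892
```

Call:
apply_moves(increments=[[25,0,5,0,0,0,1],[30,0,10,0,0,0,1],[30,0,14,0,0,-0.3,1],[14,1,14,0,0,-0.3,1],[6,1,11,0,0,0,1],[3,0,6,0,0,0,1],[0,0,2,0,0,0,1],[0,0,0,0,0,0,1]])

```text
t: 30.35
eef_pos: [0.4863, 0.0027, 0.0642]
tool_rot: [-0.004, 0.713, 0.701, -0.003]
contact_force: [-0.3, -1.1, -0.5]
gripper_width: 0.001
```

```bash
python3 -c "
from corr import *
corr(.485,-.0065,.0575,88)"
```

```text
pos [0.4863 0.0027 0.0642] d mm [-9.2 -1.1  6.6] rot deg [-0.54 -0.11  1.09] F [-0.25 -1.07 -0.48] w 0.001 t 30.35
```

Call:
apply_moves(increments=[[-4,0,0,-0.3,0,0.6,1],[-4,0,0,-0.2,0,0.5,1],[-1,0,1,0,0,0,1],[0,0,1.5,0,0,0,1],[0,0,1,0,0,0,1],[0,0,0.7,0,0,0,1],[0,0,0.5,0,0,0,1],[0,0,0.5,0,0,0,1]])

```text
t: 31.35
eef_pos: [0.4868, -0.0081, 0.0596]
tool_rot: [-0.0, 0.721, 0.693, 0.001]
contact_force: [0.4, -1.3, 0.3]
gripper_width: 0.003
```

```bash
python3 -c "
from corr import *
corr(.485,-.0065,.0575,88)"
```

```text
pos [ 0.4868 -0.0081  0.0596] d mm [ 1.6 -1.8  2.1] rot deg [ 0.11 -0.11 -0.21] F [ 0.45 -1.26  0.26] w 0.003 t 31.35
```

Call:
apply_moves(increments=[[1,0,0.5,0,0,0,1],[0,0,0.5,0,0,0,1],[0,0,0.5,0,0,0,1],[0,0,0.5,0,0,0,1],[0,0,0.4,0,0,0,1],[0,0,0.4,0,0,0,1],[0,0,0.4,0,0,0,1],[0,-0.7,0.45,0.1,0,0,1]])

```text
t: 32.35
eef_pos: [0.4871, -0.0069, 0.0575]
tool_rot: [-0.0, 0.721, 0.693, 0.002]
contact_force: [0.3, 0.6, 4.6]
gripper_width: 0.001
```

Call:
apply_moves(increments=[[0,-1.3,0.45,0.2,0,0,1],[0,-2,0.45,0.2,0,0,1],[0,-1.5,0.45,0.1,0,0,1],[0,0,0.4,0,0,0,1],[0,0,0.4,0,0,0,1],[0,0,0.3,0,0,0,1],[0,0,0.3,0,0,0,1],[0,0,0.3,0,0,0,1]])

```text
t: 33.35
eef_pos: [0.4852, -0.0069, 0.0574]
tool_rot: [-0.002, 0.721, 0.693, 0.001]
contact_force: [-0.1, 0.2, 7.5]
gripper_width: 0.001
```

1.9 mm dragged. Lift and look.

Call:
apply_moves(increments=[[0,0,-1,0,0,0,1],[0,0,-4,0,0,0,1],[0,1,-10,0,0,0,1],[-20,2,-20,0,0,0,1],[-35,0,-20,0,0,0,1],[-40,0,-15,0,0,0,1],[-10,0,0,0,0,0,1],[0,0,0,0,0,0,1]])

```text
t: 34.35
eef_pos: [0.4821, -0.1138, 0.1303]
tool_rot: [-0.004, 0.72, 0.694, -0.001]
contact_force: [0.3, -0.1, 0.0]
gripper_width: -0.001
```

```bash
python3 -c "
from ticks import *
t=shot('top','t17')[:,:,::-1].copy();shot('side','s17');t2=shot('top','t18')[:,:,::-1].copy();fit(t,.65);fit(t2,.65);s=cv2.imread('pics/s17.png')
a=cv2.resize(s[180:240,240:310],(400,343),interpolation=cv2.INTER_CUBIC);b=cv2.resize(t[225:270,252:302],(400,360),interpolation=cv2.INTER_CUBIC)
print(prof(t))
cv2.imwrite('pics/z24.png',np.hstack([a,b[:343]]))"
```

```text
ticks 8 centre vs hub [-0.27  2.82] ystretch 0.967 bar 0.6818 res [ 0.007 -0.009 -0.002  0.008  0.002 -0.018  0.011 -0.005]
needle 0.6723
ticks 8 centre vs hub [-0.25  2.88] ystretch 0.967 bar 0.681 res [ 0.009 -0.012 -0.002  0.01   0.003 -0.022  0.012 -0.005]
needle 0.6724
[(-12, 0.687, 52, 1.71), (-10, 0.7, 52, 1.42), (-8, 0.708, 35, 1.07), (-6, 0.731, 17, 0.76), (8, 0.641, 28, 1.02), (10, 0.626, 41, 1.37), (12, 0.633, 51, 1.59), (14, 0.629, 55, 1.63), (16, 0.63, 58, 1.79), (18, 0.633, 60, 1.75), (20, 0.633, 61, 1.85), (22, 0.635, 64, 1.82), (24, 0.63, 70, 1.87), (26, 0.627, 78, 1.9), (28, 0.623, 85, 1.94), (30, 0.618, 86, 1.97), (32, 0.615, 83, 1.94), (34, 0.611, 75, 1.93), (36, 0.613, 68, 1.88), (38, 0.619, 60, 1.8), (40, 0.63, 52, 1.81), (42, 0.635, 53, 1.91), (44, 0.633, 42, 2.07)]
```

View pics/z24.png

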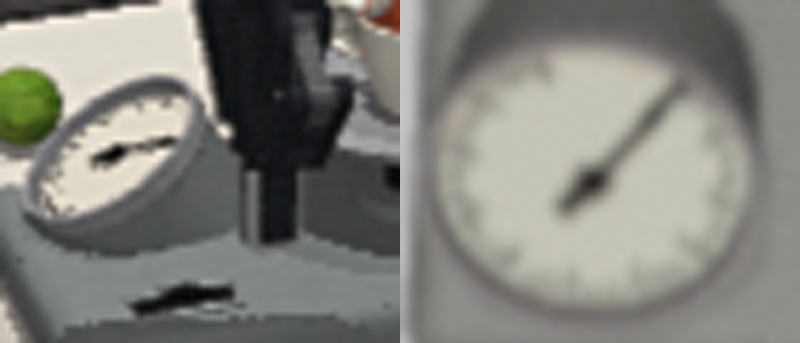

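```bash
python3 -c "
from dial import *
import numpy as np
a=cv2.imread('pics/t0.png').astype(int);b=cv2.imread('pics/t18.png').astype(int)
im=cv2.imread('pics/t18.png');e=cupc(im);print('cup-pan',onz('top',*e[0],.150)-[.62466,.05276,0])
for n,(x,y) in dict(lime=(194,243),garlic=(208,172),jarA=(233,123),jarB=(256,122),spoon=(270,295)).items(): print(n,abs(a-b)[y-12:y+12,x-12:x+12].mean().round(2))"
```

```text
cup-pan [ 0.00123639 -0.00188514  0.15      ]
lime 7.32
garlic 7.98
jarA 6.56
jarB 6.95
spoon 9.99
```

View pics/t18.png

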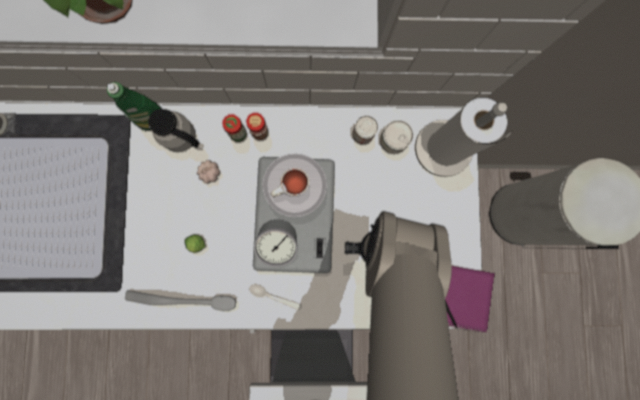

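The last top view shows the cup in the pan, at about pixel (294,181). The zero bar is in line with the needle on the dial, near (285,237). Lime (194,243), garlic (208,172) and both jars (233,123 and 256,122) are where they started. The differences between the first and last pictures are an even brightness change.

```bash
python3 -c "
from h import *
print(bot.hand_in())"
```

```text
the job is handed in; nothing more can be done
None
```

I stood the cup upright in the pan and let go of it. I then tared the scale with three light drags of the wheel, using the closed fingers, and handed the job in at about 34.5 s.

- **Cup:** it stands about 2 mm from the middle of the pan, the same in the pictures taken just after release and at the end.
- **Wheel:** touch found the crown about 7.5 mm over the deck. The press read 3.6–7.5 N at the end of each move call; it was not read in between.
- **Tare:**
  - The final tick fit puts the zero bar at about 0.68 rad and the needle at about 0.67 rad.
  - A second estimate from the same picture gave about 0.680 for the bar and 0.684 for the needle. The two disagree on the sign of the leftover, but both put it at about 0.01 rad (roughly 2 g).
  - The last fit found only 8 of the 12 main ticks.
  - I only looked at the dial in the side view; it was too coarse to measure there.
- **Surroundings:** the lime, garlic and jars are at the same pixels as at the start, and the gripper is well clear. My pixel-difference check was blurred by an overall brightness change, so this rests on the positions.

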